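# Clear the bench saw and set its rip fence

## Task

Get the bench saw ready for the next cut. Take the wooden push block by its leaning handle and, keeping it level, sweep the three wooden offcuts off the rear edge of the saw table into the bin behind it, without touching the offcuts with the gripper; then stand the push block back on the bench. After that slide the rip fence away from the blade until its face is 100 mm from the blade, let go, and leave everything else where it is.

Things in the scene. Friction and masses are not known exactly. Their poses are not given: they have to be found in the camera images.
- saw: small bench saw, fixed. Origin at bench level under its table's centre; +x to its rear (away from the robot), +y to its left. Aluminium table top 280 mm (x) x 400 mm (y), 150 mm above the bench, edges at x = +-140, y = +-200 mm. A rail with a 5 mm scale runs along the front at x = -154 mm, just below table height; knobs on the front reach x = -170 mm, below 115 mm height
- blade_face (a point): the blade's right-hand (-y) face at table height, at x = 0, y = +70 mm in the saw's frame; the cut width is measured from here. The blade (2 mm thick, in the saw's x-z plane) stands 28 mm out of the table under a clear guard (saw x -70 to +80 mm, up to 68 mm above the table)
- fence (a joint): rip fence on its rail, m: distance from the blade's right-hand face to the fence face that looks at the blade. 0 to 0.14, grows as it moves right (saw -y); starts at 0.020 to 0.050. Unclamped: slides at about 3 N and stays where left. Aluminium bar 32 mm thick (from its face to the right), 45 mm above the table, over the whole table depth (saw x -130 to +156 mm)
- fence_grip (a point): point to grasp on the fence's black upright grip in front of the table: 24 mm wide across the slide (saw y), 44 mm long (saw x), from 20 to 67 mm above table height. The point: on its axis, 198 mm above the bench, saw x = -157 mm, 16 mm right of the fence face. Under it a grey head 52 x 90 mm, its top 20 mm above table height; the fence bar begins 27 mm behind the point
- push_block: wooden push block, about 0.3 kg: flat sole 70 mm (x) x 150 mm (y) x 23 mm. Origin: centre of the sole's underside, z up; its +x long side pushes. Its handle board, 100 mm wide (y), 20 mm thick, leans 30 degrees from upright to the block's -x: take it across its thickness, tool in line with the board. Starts on the bench right of the saw, its +x within 0.35 rad of world +x
- push_grip (a point): point to grasp on the push block: middle of the handle board's thickness and width, 17 mm towards -x from the block's origin and 73 mm above its underside; the board goes on 28 mm beyond it, along (-0.5, 0, 0.866) in the block's frame
- offcut0: loose wooden offcut, a flat strip 80 mm long (along its y) x 22 mm wide (x) x 12 mm thick, 16 g; origin at the centre of its underside. It starts flat on the saw table to the right of the rip fence
- offcut1: loose wooden offcut, a flat strip 65 mm long (along its y) x 26 mm wide (x) x 12 mm thick, 16 g; origin at the centre of its underside. It starts flat on the saw table to the right of the rip fence
- offcut2: loose wooden offcut, a flat strip 90 mm long (along its y) x 18 mm wide (x) x 12 mm thick, 16 g; origin at the centre of its underside. It starts flat on the saw table to the right of the rip fence
- bin: open grey offcut bin, fixed to the bench right behind the saw: 170 mm (x) x 320 mm (y) x 120 mm tall, walls 5 mm, origin at the foot of the middle of its front wall, +x to its rear, same heading as the saw. Its front wall stands 15 mm under the rear overhang of the saw table, so what is pushed over the rear edge falls in
- mitre_gauge: bystander: the saw's mitre gauge: steel bar 200 mm long with an aluminium half-round head, lying on the saw table left of the blade
- drill: bystander: cordless drill standing on its battery, about 190 mm tall
- glue: bystander: white bottle, 56 mm across, 150 mm tall, standing
- screwdriver: bystander: black-handled screwdriver, 210 mm long, lying
- hammer: bystander: hammer, 260 mm long, wooden handle, lying
- mug: bystander: white mug, 82 mm across, 92 mm tall, standing
- tape_measure: bystander: grey tape measure, 75 x 42 x 68 mm tall
There are look-alikes about, which are no part of the job. Of the things like the push_block, leave any that is green or yellow; of the rest the larger one is meant.

How it is judged:
By the outcome, as a careful person would: the job done as asked, in the order asked, and still so for the second after the job is handed in, with the robot touching nothing.
It also fails if it takes over 64 s, if anything falls off the work surface, if the arm or the gripper's body presses on something with over 40 N, if the wrist force passes 120 N, or if a joint passes its speed limit or range.

## Robot

A 7-joint arm with a two-finger parallel gripper is mounted at the origin on the work surface. World frame = base frame: x ahead of the robot, y to its left, z up, the work surface at z = 0. Lengths are in m, angles in rad, forces in N, time in s.
With the tool pointing down it reaches from about 0.4 to 0.85 m from the base axis. Payload 6.9 kg.
Tool frame: the origin (TCP) lies at the very end of the fingers, on their centre line; the grasp point (between the pads) lies 19 mm behind it; z points along the fingers, y is the direction in which the jaws open and shut (so a half turn about z gives the same grasp; the last joint's range is limited). The gripper opens to 85 mm and grips with 20 to 120 N. Pads are 22 mm wide; open, the fingers measure 114 mm over their backs; the gripper's body (76 mm by 85 mm) begins 54 mm behind the grasp point. The pads swing forward as they close: fully open they stand 13 mm farther back than shut.
Start: joints at [1.397, 0.507, -0.238, 1.5, 0.126, 1.149, -0.155], TCP at [0.173, -0.601, 0.231] pointing down, gripper open.
Joint ranges: [-3.08, 3.08], [-0.24, 2.05], [-1.43, 1.35], [0, 2.5], [-1.52, 4.66], [0.17, 1.96], [-2.89, 2.89]. Speed limits (rad/s): [2.39, 2.39, 3.14, 3.14, 3.14, 3.14, 3.14].

## Interface

Orientations are given as a unit quaternion [x, y, z, w].
In Python, from station import monitor, eyes, job, finder gives the robot as it stands.
- The arm moves only by the tool apply_moves, never from a script. Its argument "deltas" is a list of rows, each an object of numbers: "x", "y", "z": the shift along the tool's x, y, z in cm; "yaw": the turn about the tool's z in degrees; "claw": the opening, from 0 (shut) to 1 (fully open). A call has 1 to 12 rows; each row is the pose to reach, as a shift and turn from the pose commanded when the call began, along the tool's axes at that moment; what a row does not reach only later rows make up. A row lasts 1/8 s, in which the tool goes at most 62.5 mm and 10.7 degrees, less where a joint would pass 70% of its speed; a pose out of reach is approached as far as the arm can. A call with a gripper value outside its range is refused whole. The fingers move at their own pace and stop on an object; "squeeze" is the grip in N (left out, the last holds). Time passes only in rows, so rows that repeat a pose let the fingers close. It gives the time, the measured TCP pose, the force and the opening at its end, in the units of the state.
- monitor.read_state(): the state, without advancing time (a new reading comes with each control period).
- eyes.capture(name): name is "side" or "top"; returns a dict with "color" (420x560x3 uint8, blue, green, red), "intrinsics" (3x3 intrinsics, pixels), "dist_coeffs" ([k1, k2, p1, p2, k3] as OpenCV has them; the pictures are not rectified), "R" (3x3) and "t" (3): a world point X has camera coordinates R X + t. Camera axes: x right, y down, z forward; pixel columns grow to the right and rows downward; lengths in m; the calibration is good to about 2 mm. A picture is of the moment at which its call begins. There is no depth.
- job.job_done(): hands the job in, once; it reports no verdict.
Trained networks look in a picture, given as the dict that the camera call returned (one of the last four; its "shot" number tells which), for a name from the list of things; names that differ only in an ending like _2 or _b are one class to them, and where a whole thing is asked for, a point or a joint stands for the part that bears it (a point fixed in the world has none). Each returns a list of dicts, best first, with "confidence" (0 to 1); they miss things now and then, are a little off and sometimes report something else, mostly with a low value. They report only what shows in the picture. A call takes as long as a camera call. They do not tell look-alikes from the thing itself.
- finder.spot_in(query, picture): "point" ([column, row] in pixels, amid what is visible of it).
- finder.spot_point(query, picture): "point" ([column, row] in pixels: a listed point, or the origin of a listed thing).
The state is a dict: "clock": time; "q": joint angles; "dq": joint speeds; "tau": joint torques, N m; "ee_pos": TCP position; "orientation": TCP orientation; "contact_force": force on the tool from outside, world axes, zero at the start; "torque": the same for the moment, N m; "finger_gap": opening from 0.0 (shut) to 1.0 (fully open).
Only numpy, scipy, OpenCV 4.12 (cv2) and the standard library are available. Lean on these libraries where they do the work, as an engineer would, in place of code of your own. Each camera call takes 0.05 s, during which the arm holds its last target.

## Working session

There is one attempt and no reset: what is moved stays moved. The work goes in short steps, Python scripts to look and compute and a tool call to move; the robot and the scene stay as the last step left them, time stands still between calls to the robot, and variables do not carry over. Pictures are saved under pics/ and viewed, and the job is handed in when it is done.

Besides the shell and the picture viewer there is one more tool, called as a command line: name --argument value ..., lists and objects as JSON in quotes. apply_moves: Moves the arm, as the interface text tells. Its arguments: {"type":"object","properties":{"deltas":{"type":"array"},"squeeze":{"type":"number"}},"required":["deltas"]}

```bash
ls; mkdir -p pics; cat > h.py <<'E'
import numpy as np,cv2
from station import monitor,eyes,job,finder
def snap(n,f=None):
    p=eyes.capture(n)
    if f: cv2.imwrite('pics/'+f,p['color'])
    return p
def onplane(p,px,z):
    K=np.array(p['intrinsics']);d=np.array(p['dist_coeffs']);R=np.array(p['R']);t=np.array(p['t']).ravel()
    u=cv2.undistortPoints(np.array([[px]],float),K,d).ravel()
    r=R.T@np.array([u[0],u[1],1]);c=-R.T@t
    return c+r*(z-c[2])/r[2]
def proj(p,X):
    K=np.array(p['intrinsics']);d=np.array(p['dist_coeffs']);R=np.array(p['R']);t=np.array(p['t']).ravel()
    return cv2.projectPoints(np.array(X,float).reshape(-1,1,3),cv2.Rodrigues(R)[0],t,K,d)[0].reshape(-1,2)
def tri(pa,a,pb,b):
    A=[];
    rows=[];rhs=[]
    for p,px in((pa,a),(pb,b)):
        c=onplane(p,px,0);e=onplane(p,px,.3);u=(e-c)/np.linalg.norm(e-c)
        M=np.eye(3)-np.outer(u,u);rows.append(M);rhs.append(M@c)
    X,res,_,_=np.linalg.lstsq(np.vstack(rows),np.hstack(rhs),rcond=None)
    return X,np.sqrt(res)
E
python3 - <<'E'
from h import *
np.set_printoptions(precision=3,suppress=True)
s=monitor.read_state()
print({k:np.round(v,3) for k,v in s.items()})
T=snap('top','top0.png');S=snap('side','side0.png')
for nm,p in(('top',T),('side',S)):
    print(nm,'cam',-np.array(p['R']).T@np.array(p['t']).ravel(), np.array(p['R'])[2])
    for q in['saw','blade_face','fence_grip','push_block','push_grip','offcut0','offcut1','offcut2','bin']:
        print(q,[(np.round(d['point']),round(d['confidence'],2)) for d in finder.spot_point(q,p)])
E
```

```text
pics
{'clock': np.float64(0.0), 'q': array([ 1.397,  0.508, -0.238,  1.501,  0.126,  1.149, -0.155]), 'dq': array([ 0.001, -0.002,  0.001, -0.002,  0.001,  0.001, -0.   ]), 'tau': array([  0.   , -62.06 ,  -2.187, -24.965,   0.012,   0.012,   0.   ]), 'ee_pos': array([ 0.172, -0.6  ,  0.23 ]), 'orientation': array([ 0.99 ,  0.139, -0.   , -0.001]), 'contact_force': array([-0.062,  0.114,  0.564]), 'torque': array([-0.042, -0.025, -0.023]), 'finger_gap': np.float64(0.998)}
top cam [ 0.267 -0.131  1.729] [ 0.132 -0.002 -0.991]
saw [(array([212., 166.]), 0.93), (array([ 92., 216.]), 0.22), (array([196., 204.]), 0.2)]
blade_face [(array([411., 228.]), 0.7), (array([191., 155.]), 0.62)]
fence_grip [(array([196., 203.]), 0.81), (array([191., 154.]), 0.17)]
push_block [(array([348., 303.]), 0.88), (array([456., 218.]), 0.7), (array([349., 206.]), 0.63), (array([351., 255.]), 0.59)]
push_grip [(array([358., 304.]), 0.74), (array([460., 213.]), 0.7), (array([350., 254.]), 0.67)]
offcut0 [(array([246., 145.]), 0.73), (array([249., 126.]), 0.61), (array([241., 164.]), 0.59), (array([193., 203.]
[... 545 characters left out ...]
 0.966  1.001] [ 0.624 -0.609 -0.489]
saw [(array([222., 241.]), 0.77)]
blade_face [(array([206., 216.]), 0.65)]
fence_grip [(array([240., 213.]), 0.62)]
push_block [(array([323., 215.]), 0.57), (array([354., 227.]), 0.53), (array([374., 194.]), 0.45)]
push_grip [(array([350., 220.]), 0.67), (array([375., 178.]), 0.66), (array([327., 205.]), 0.6)]
offcut0 [(array([240., 196.]), 0.66), (array([233., 190.]), 0.61), (array([247., 201.]), 0.47)]
offcut1 [(array([240., 196.]), 0.66), (array([233., 190.]), 0.61), (array([247., 201.]), 0.47)]
offcut2 [(array([240., 196.]), 0.66), (array([233., 190.]), 0.61), (array([247., 201.]), 0.47)]
bin [(array([230., 188.]), 0.67), (array([320., 201.]), 0.47)]
```

```bash
python3 - <<'E'
import cv2
a=cv2.imread('pics/top0.png');b=cv2.imread('pics/side0.png')
c=a[60:360,60:480];cv2.imwrite('pics/top0z.png',cv2.resize(c,None,fx=1.9,fy=1.9,interpolation=cv2.INTER_CUBIC))
c=b[120:320,130:410];cv2.imwrite('pics/side0z.png',cv2.resize(c,None,fx=2.8,fy=2.8,interpolation=cv2.INTER_CUBIC))
E
```

```text
(no output)
```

View pics/top0z.png

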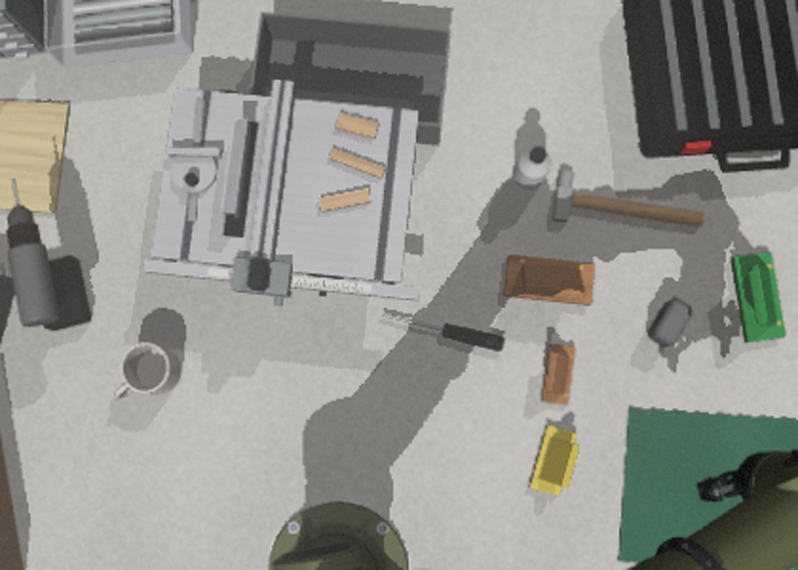

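View pics/side0z.png

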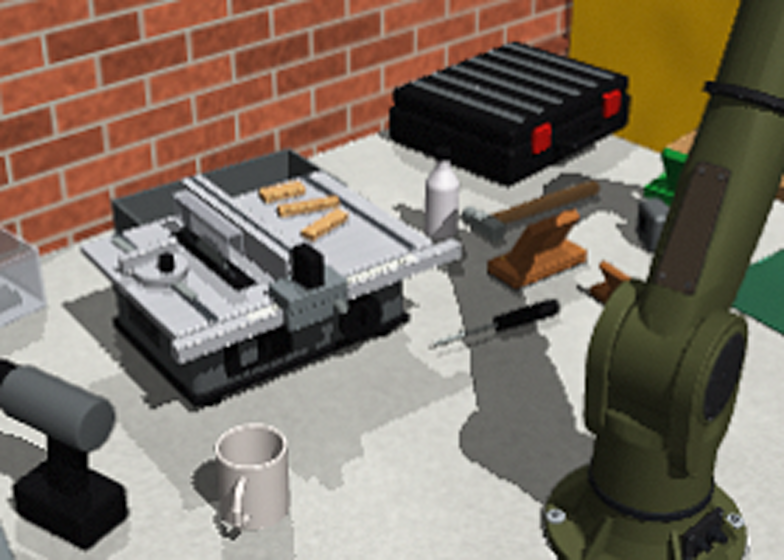

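View pics/side0.png

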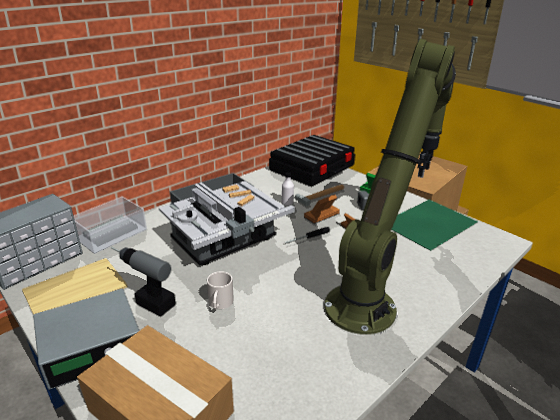

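View pics/top0.png

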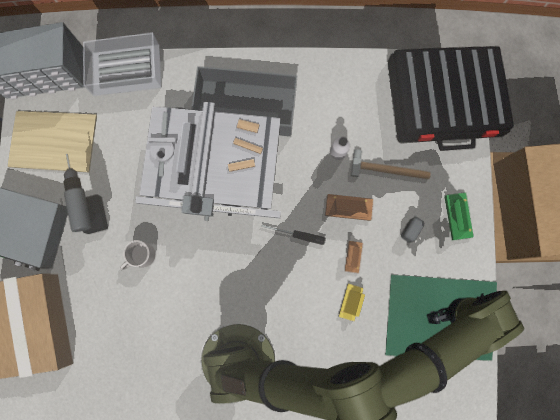

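```bash
cat > z.py <<'E'
import cv2,sys
a=cv2.imread('pics/top0.png')
def z(x0,y0,x1,y1,f,n):
    c=cv2.resize(a[y0:y1,x0:x1],None,fx=f,fy=f,interpolation=cv2.INTER_CUBIC)
    for i in range(x0,x1,10): cv2.line(c,((i-x0)*f,0),((i-x0)*f,6 if i%50 else 14),(0,0,255),1)
    for i in range(y0,y1,10): cv2.line(c,(0,(i-y0)*f),(6 if i%50 else 14,(i-y0)*f),(0,0,255),1)
    cv2.imwrite(n,c)
z(130,90,290,220,4,'pics/zsaw.png')
z(310,180,390,280,6,'pics/zblk.png')
E
python3 z.py
python3 - <<'E'
from h import *
np.set_printoptions(precision=3,suppress=True)
p=snap('top');S=snap('side')
for n,a,b in[('saw',(212,166),(222,241)),('grip',(196,203),(240,213)),('pgBIG',(350,206),(327,205)),('pbBIG',(348.5,206),(323,215)),('off',(246,145),(240,196)),('off',(249,126),(233,190)),('off',(241,164),(247,201))]:
    print(n,tri(p,a,S,b))
for q in['blade_face','fence_grip','push_block','push_grip']:
    print(q,[(np.round(d['point'],1),round(d['confidence'],2)) for d in finder.spot_point(q,p)],[(np.round(d['point'],1),round(d['confidence'],2)) for d in finder.spot_point(q,S)])
E
```

```text
saw (array([ 0.629,  0.089, -0.006]), array([0.005]))
grip (array([0.478, 0.109, 0.196]), array([0.003]))
pgBIG (array([ 0.481, -0.362,  0.053]), array([0.017]))
pbBIG (array([ 0.493, -0.362, -0.003]), array([0.01]))
off (array([ 0.661, -0.034,  0.143]), array([0.007]))
off (array([ 0.72 , -0.043,  0.146]), array([0.008]))
off (array([ 0.601, -0.02 ,  0.15 ]), array([0.008]))
blade_face [(array([191.3, 150.2]), 0.74)] [(array([204. , 215.1]), 0.86)]
fence_grip [(array([198.7, 200.3]), 0.97), (array([214.8, 167. ]), 0.72)] [(array([238.9, 210.8]), 0.75)]
push_block [(array([351.9, 300.1]), 0.93), (array([351.1, 209.8]), 0.84), (array([353.2, 253.8]), 0.76), (array([452.9, 215.7]), 0.59)] [(array([323.7, 217. ]), 0.96), (array([373.4, 192.6]), 0.71)]
push_grip [(array([349.6, 254.8]), 0.83), (array([356.1, 305.3]), 0.76), (array([290.5, 234.9]), 0.73), (array([460.8, 213.6]), 0.7), (array([350.7, 207. ]), 0.59)] [(array([322.6, 205.9]), 0.7), (array([349.4, 217.1]), 0.54), (array([374.2, 181.7]), 0.49), (array([242.6, 210. ]), 0.41)]
```

View pics/zsaw.png

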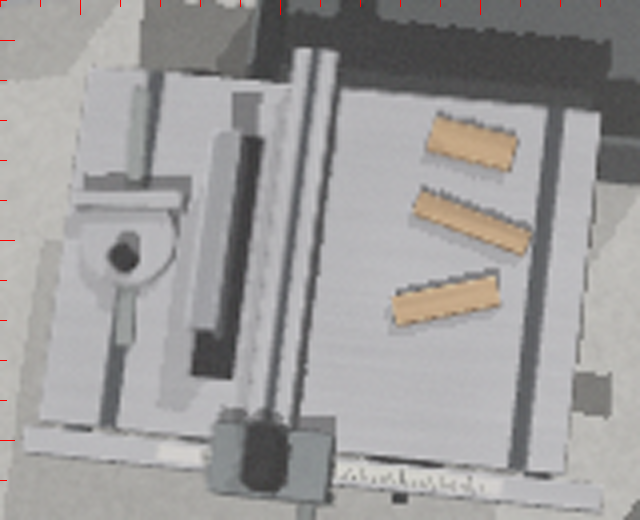

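View pics/zblk.png

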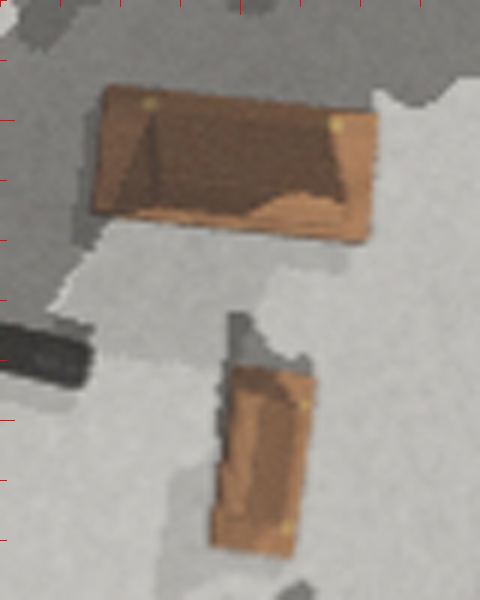

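apply_moves --deltas '[{"x": 0,"y": 0,"z": -1}]'

```text
$.deltas[0]: bad value
```

apply_moves --deltas '[{"x": 0,"y": 0,"z": -1,"yaw": 0,"claw": 1}]'

```text
clock: 1.62
ee_pos: [0.1724, -0.6003, 0.2409]
orientation: [0.99, 0.139, -0.0, -0.001]
contact_force: [0.3, 0.5, -0.2]
finger_gap: 1.003
```

```bash
cat > fit.py <<'E'
from h import *
import scipy.optimize as so
np.set_printoptions(precision=4,suppress=True)
p=snap('top')
def fit2(obj,w):
    obj=np.array(obj);w=np.array(w)[:,:2];oc=obj.mean(0);wc=w.mean(0)
    H=(obj-oc).T@(w-wc);a=np.arctan2(H[0,1]-H[1,0],H[0,0]+H[1,1])
    R=np.array([[np.cos(a),-np.sin(a)],[np.sin(a),np.cos(a)]])
    return wc-R@oc,a,(R@(obj-oc).T).T+wc-w
c=[(90,68),(600,112),(565,472),(42,420)]
w=[onplane(p,(130+x/4,90+y/4),.15) for x,y in c]
print(fit2([(.14,.2),(.14,-.2),(-.14,-.2),(-.14,.2)],w))
c=[(103,86),(378,113),(368,242)]
w=[onplane(p,(310+x/6,180+y/6),.023) for x,y in c]
print(fit2([(.035,.075),(.035,-.075),(-.035,-.075)],w))
for c,o in(((92,214),0),((368,242),0),((103,86),.023)):
    print(onplane(p,(310+c[0]/6,180+c[1]/6),o))
E
python3 fit.py
```

```text
(array([0.6292, 0.0772]), np.float64(-0.09505753167266696), array([[ 0.0013,  0.0011],
       [ 0.001 , -0.0022],
       [-0.0007, -0.0012],
       [-0.0016,  0.0024]]))
(array([ 0.4907, -0.3564]), np.float64(-0.0978754480655385), array([[ 0.0002,  0.0004],
       [-0.0002, -0.0002],
       [ 0.    , -0.0002]]))
[ 0.4662 -0.2809  0.    ]
[ 0.451  -0.4313  0.    ]
[ 0.5328 -0.2856  0.023 ]
```

apply_moves --deltas '[{"x": 10,"y": -4,"z": -21,"yaw": -20,"claw": 1},{"x": 37.3,"y": -14.7,"z": -21,"yaw": -68.4,"claw": 1},{"x": 37.3,"y": -14.7,"z": -21,"yaw": -68.4,"claw": 1},{"x": 37.3,"y": -14.7,"z": -21,"yaw": -68.4,"claw": 1},{"x": 37.3,"y": -14.7,"z": -21,"yaw": -68.4,"claw": 1},{"x": 37.3,"y": -14.7,"z": -21,"yaw": -68.4,"claw": 1},{"x": 37.3,"y": -14.7,"z": -21,"yaw": -68.4,"claw": 1},{"x": 37.3,"y": -14.7,"z": -21,"yaw": -68.4,"claw": 1},{"x": 37.3,"y": -14.7,"z": -21,"yaw": -68.4,"claw": 1}]'

```text
clock: 2.8
ee_pos: [0.4925, -0.3541, 0.4525]
orientation: [0.739, 0.674, 0.001, 0.001]
contact_force: [0.3, -0.6, -1.0]
finger_gap: 0.996
```

```bash
python3 - <<'E'
from h import *
s=monitor.read_state();print(s['clock'],np.round(s['q'],3),np.round(s['ee_pos'],4))
import cv2
# offcuts in saw frame from zoom corners
class P:pass
p=snap('top')
c,sn=np.cos(-.095),np.sin(-.095)
for n,pts in dict(rear=[(436,113),(518,132),(508,170),(428,152)],mid=[(424,188),(530,232),(524,254),(414,211)],front=[(392,298),(496,272),(500,300),(396,326)],fence_r=[(340,55),(300,425)],head=[(210,420),(335,420),(333,500),(212,490)]).items():
    z={'fence_r':.195,'head':.17}.get(n,.162)
    for x,y in pts:
        w=onplane(p,(130+x/4,90+y/4),z)[:2]-[.6292,.0772]
        print(n,np.round([c*w[0]+sn*w[1],-sn*w[0]+c*w[1]],3))
E
```

```text
2.8 [ 0.91   0.437 -0.609  1.073  0.246  1.696  0.286] [ 0.4925 -0.3541  0.4525]
rear [ 0.123 -0.075]
rear [ 0.113 -0.138]
rear [ 0.083 -0.134]
rear [ 0.092 -0.072]
mid [ 0.063 -0.072]
mid [ 0.037 -0.155]
mid [ 0.02  -0.152]
mid [ 0.045 -0.067]
front [-0.023 -0.058]
front [ 0.004 -0.133]
front [-0.017 -0.138]
front [-0.044 -0.063]
fence_r [ 0.151 -0.002]
fence_r [-0.13  -0.005]
head [-0.129  0.066]
head [-0.12  -0.027]
head [-0.179 -0.032]
head [-0.18   0.058]
```

apply_moves --deltas '[{"x": 0,"y": 0,"z": -6,"yaw": 0,"claw": 1},{"x": 0,"y": 0,"z": -12,"yaw": 0,"claw": 1},{"x": 0,"y": 0,"z": -18,"yaw": 0,"claw": 1},{"x": 0,"y": 0,"z": -24,"yaw": 0,"claw": 1},{"x": 0,"y": 0,"z": -30,"yaw": 0,"claw": 1},{"x": 0,"y": 0,"z": -36,"yaw": 0,"claw": 1}]'

```text
clock: 3.6
ee_pos: [0.4692, -0.3099, 0.6752]
orientation: [0.736, 0.665, 0.013, 0.125]
contact_force: [2.1, 1.1, -0.2]
finger_gap: 0.999
```

```bash
cat > st.py <<'E'
from h import *
from scipy.spatial.transform import Rotation as Ro
s=monitor.read_state();print(round(s['clock'],2),np.round(s['q'],3),np.round(s['ee_pos'],4));print(np.round(Ro.from_quat(s['orientation']).as_matrix(),3),np.round(s['contact_force'],1),s['finger_gap'])
E
python3 st.py
```

```text
3.6 [ 0.168  0.336  0.753  0.658 -0.282  1.963  0.62 ] [ 0.4692 -0.3099  0.6752]
[[ 0.114  0.976  0.185]
 [ 0.982 -0.083 -0.167]
 [-0.147  0.201 -0.968]] [ 2.1  1.1 -0.2] 0.9994470479512708
```

apply_moves --deltas '[{"x": 0,"y": 0,"z": 6,"yaw": 0,"claw": 1},{"x": 0,"y": 0,"z": 12,"yaw": 0,"claw": 1},{"x": 0,"y": 0,"z": 12,"yaw": 0,"claw": 1}]'

```text
clock: 3.98
ee_pos: [0.4904, -0.3263, 0.5531]
orientation: [0.735, 0.667, 0.013, 0.118]
contact_force: [0.7, 1.0, 1.0]
finger_gap: 0.996
```

```bash
python3 st.py
```

```text
3.98 [ 0.042  0.289  0.759  1.087 -0.204  1.599  0.628] [ 0.4904 -0.3263  0.5531]
[[ 0.109  0.978  0.176]
 [ 0.984 -0.082 -0.157]
 [-0.139  0.19  -0.972]] [0.7 1.  1. ] 0.9957456492797871
```

```bash
cat > fk.py <<'E'
import numpy as np, itertools
from scipy.spatial.transform import Rotation as Ro
D=[([1.397,.508,-.238,1.501,.126,1.149,-.155],[.172,-.600,.230],[.99,.139,0,-.001]),
([.91,.437,-.609,1.073,.246,1.696,.286],[.4925,-.3541,.4525],[.739,.674,.001,.001]),
([.168,.336,.753,.658,-.282,1.963,.62],[.4692,-.3099,.6752],[.736,.665,.013,.125]),
([.042,.289,.759,1.087,-.204,1.599,.628],[.4904,-.3263,.5531],[.735,.667,.013,.118])]
def chain(q,s,off):
    R=Ro.identity();out=[]
    for i in range(7):
        ang=s[i]*q[i]+(off if i==6 else 0)
        R=R*Ro.from_euler('z' if i%2==0 else 'y',ang)
        out.append(R)
    return out
if __name__=='__main__':
    for s in itertools.product([1,-1],repeat=4):
        ss=[s[0],1,s[1],1,s[2],1,s[3]]
        rel=[chain(q,ss,0)[-1].inv()*Ro.from_quat(o) for q,_,o in D]
        err=max((rel[0].inv()*r).magnitude() for r in rel)
        if err<.3: print(s,err,rel[0].as_rotvec())
E
python3 fk.py
```

```text
(-1, -1, -1, -1) 0.0018583303548857727 [1.86038788e-04 8.00374846e-04 1.57144834e+00]
```

```bash
cat > fk2.py <<'E'
from fk import *
S=[-1,1,-1,1,-1,1,-1]
ex,ez=np.eye(3)[0],np.eye(3)[2]
def cols(q,spec):
    ch=[Ro.identity()]+chain(q,S,0)
    return np.stack([ch[i].apply(v) for i,v in spec],1)
base=[(0,ez),(3,ez),(5,ez),(7,ez)]
for nm,extra in(('srs',[]),('elb',[(3,ex),(5,ex)]),('wr',[(7,ex),(6,ex)]),('e+w',[(3,ex),(5,ex),(6,ex)])):
    sp=base+extra
    A=np.vstack([cols(q,sp) for q,_,_ in D]);b=np.hstack([p for _,p,_ in D])
    x,_,rk,sv=np.linalg.lstsq(A,b,rcond=None);print(nm,x.round(4),np.abs(A@x-b).max().round(4),rk)
E
python3 fk2.py
```

```text
srs [0.2587 0.5701 0.3841 0.3669] 0.0233 4
elb [0.2539 0.5694 0.3802 0.3576 0.0055 0.0016] 0.0235 6
wr [ 0.2119  0.6403  0.3906  0.3825  0.0508 -0.0131] 0.0231 6
e+w [0.2436 0.6475 0.3868 0.3635 0.1142 0.0077 0.1378] 0.0196 7
```

```bash
cat >> fk2.py <<'E'
print()
ey=np.eye(3)[1]
cand=[(i,v) for i in (1,2,3,4,5,6,7) for v in (ex,ey)]+[(0,ex),(0,ey)]
res=[]
for k in (1,2):
  for ex_ in itertools.combinations(cand,k):
    sp=base+list(ex_)
    A=np.vstack([cols(q,sp) for q,_,_ in D]);b=np.hstack([p for _,p,_ in D])
    x,_,rk,sv=np.linalg.lstsq(A,b,rcond=None);res.append((np.abs(A@x-b).max().round(4),[(i,'xyz'[int(np.argmax(v))]) for i,v in ex_],x.round(4)))
res.sort(key=lambda r:r[0])
for r in res[:8]:print(r)
E
python3 fk2.py|tail -8
```

```text
(np.float64(0.0005), [(1, 'y'), (3, 'y')], array([ 0.2454,  0.5774,  0.3821,  0.3602, -0.0054, -0.0191]))
(np.float64(0.0005), [(1, 'y'), (4, 'y')], array([ 0.2454,  0.5774,  0.3821,  0.3602, -0.0054, -0.0191]))
(np.float64(0.0005), [(2, 'y'), (3, 'y')], array([ 0.2454,  0.5774,  0.3821,  0.3602, -0.0054, -0.0191]))
(np.float64(0.0005), [(2, 'y'), (4, 'y')], array([ 0.2454,  0.5774,  0.3821,  0.3602, -0.0054, -0.0191]))
(np.float64(0.0011), [(3, 'y'), (5, 'y')], array([ 0.2658,  0.5777,  0.3801,  0.381 , -0.0208, -0.003 ]))
(np.float64(0.0011), [(3, 'y'), (6, 'y')], array([ 0.2658,  0.5777,  0.3801,  0.381 , -0.0208, -0.003 ]))
(np.float64(0.0011), [(4, 'y'), (5, 'y')], array([ 0.2658,  0.5777,  0.3801,  0.381 , -0.0208, -0.003 ]))
(np.float64(0.0011), [(4, 'y'), (6, 'y')], array([ 0.2658,  0.5777,  0.3801,  0.381 , -0.0208, -0.003 ]))
```

apply_moves --deltas '[{"x": 48,"y": -1.8,"z": -14.1,"yaw": 0,"claw": 1},{"x": 48,"y": -1.8,"z": -14.1,"yaw": 0,"claw": 1},{"x": 48,"y": -1.8,"z": -14.1,"yaw": 0,"claw": 1},{"x": 48,"y": -1.8,"z": -14.1,"yaw": 0,"claw": 1},{"x": 48,"y": -1.8,"z": -14.1,"yaw": 0,"claw": 1},{"x": 48,"y": -1.8,"z": -14.1,"yaw": 0,"claw": 1},{"x": 48,"y": -1.8,"z": -14.1,"yaw": 0,"claw": 1},{"x": 48,"y": -1.8,"z": -14.1,"yaw": 0,"claw": 1},{"x": 48,"y": -1.8,"z": -14.1,"yaw": 0,"claw": 1}]'

```text
clock: 5.1
ee_pos: [0.5021, 0.1739, 0.6242]
orientation: [0.732, 0.669, 0.016, 0.125]
contact_force: [0.4, -0.9, 0.1]
finger_gap: 0.999
```

```bash
python3 st.py
```

```text
5.1 [-0.849  0.286  0.547  0.856  0.073  1.908 -0.39 ] [0.5021 0.1739 0.6242]
[[ 0.104  0.976  0.191]
 [ 0.984 -0.073 -0.162]
 [-0.144  0.205 -0.968]] [ 0.4 -0.9  0.1] 0.998986200334367
```

apply_moves --deltas '[{"x": -0.9,"y": 1.2,"z": -5.8,"yaw": 0,"claw": 1},{"x": -1.7,"y": 2.5,"z": -11.6,"yaw": 0,"claw": 1},{"x": -2.6,"y": 3.7,"z": -17.5,"yaw": 0,"claw": 1},{"x": -3.5,"y": 4.9,"z": -23.2,"yaw": 0,"claw": 1}]'

```text
clock: 5.6
ee_pos: [0.4481, 0.157, 0.7663]
orientation: [0.73, 0.642, 0.152, 0.179]
contact_force: [2.4, 3.6, 0.5]
finger_gap: 0.998
```

```bash
python3 st.py
```

```text
5.6 [-0.755  0.112  0.166  0.686  0.32   1.964 -0.542] [0.4481 0.157  0.7663]
[[ 0.13   0.882  0.452]
 [ 0.991 -0.112 -0.066]
 [-0.008  0.457 -0.889]] [2.4 3.6 0.5] 0.9978855848612777
```

apply_moves --deltas '[{"x": 0,"y": 1.8,"z": -3.5,"yaw": 0,"claw": 1}]'

```text
clock: 5.72
ee_pos: [0.4418, 0.1813, 0.7717]
orientation: [0.706, 0.668, 0.164, 0.165]
contact_force: [2.0, 2.3, -3.5]
finger_gap: 0.998
```

```bash
python3 st.py
```

```text
5.72 [-0.913  0.126  0.368  0.654  0.227  1.964 -0.481] [0.4418 0.1813 0.7717]
[[ 0.053  0.89   0.452]
 [ 0.999 -0.052 -0.015]
 [ 0.01   0.452 -0.892]] [ 2.   2.3 -3.5] 0.9978689087405574
```

apply_moves --deltas '[{"x": -42,"y": 1.3,"z": 2,"yaw": 0,"claw": 1},{"x": -42,"y": 1.3,"z": 2,"yaw": 0,"claw": 1},{"x": -42,"y": 1.3,"z": 2,"yaw": 0,"claw": 1},{"x": -42,"y": 1.3,"z": 2,"yaw": 0,"claw": 1},{"x": -42,"y": 1.3,"z": 2,"yaw": 0,"claw": 1},{"x": -42,"y": 1.3,"z": 0,"yaw": 0,"claw": 1},{"x": -42,"y": 1.3,"z": 0,"yaw": 0,"claw": 1},{"x": -42,"y": 1.3,"z": 0,"yaw": 0,"claw": 1}]'

```text
clock: 6.72
ee_pos: [0.4241, -0.2261, 0.7668]
orientation: [0.727, 0.649, 0.143, 0.173]
contact_force: [1.0, 0.1, -0.7]
finger_gap: 1.0
```

```bash
python3 st.py
```

```text
6.72 [ 0.225  0.127  0.508  0.667 -0.321  1.952  0.421] [ 0.4241 -0.2261  0.7668]
[[ 0.117  0.894  0.432]
 [ 0.993 -0.098 -0.067]
 [-0.017  0.437 -0.899]] [ 1.   0.1 -0.7] 1.000341472796686
```

apply_moves --deltas '[{"x": 6,"y": 0,"z": 0.5,"yaw": 0,"claw": 1},{"x": 12,"y": 0,"z": 0.5,"yaw": 0,"claw": 1},{"x": 18,"y": 0,"z": 0,"yaw": 0,"claw": 1},{"x": 22,"y": 0,"z": -0.6,"yaw": 0,"claw": 1},{"x": 22,"y": 1,"z": -3,"yaw": 0,"claw": 1},{"x": 22,"y": 2,"z": -5,"yaw": 0,"claw": 1}]'

```text
clock: 7.48
ee_pos: [0.4472, -0.0076, 0.7891]
orientation: [0.725, 0.648, 0.151, 0.176]
contact_force: [0.9, 0.1, -0.2]
finger_gap: 0.997
```

```bash
python3 st.py
```

```text
7.47 [-0.733  0.078  0.771  0.657 -0.006  1.963 -0.093] [ 0.4472 -0.0076  0.7891]
[[ 0.114  0.887  0.447]
 [ 0.993 -0.098 -0.059]
 [-0.008  0.451 -0.893]] [ 0.9  0.1 -0.2] 0.9972313090064472
```

apply_moves --deltas '[{"x": 0,"y": 1.5,"z": -3,"yaw": 0,"claw": 1},{"x": 0,"y": 3,"z": -6,"yaw": 0,"claw": 1}]'

```text
clock: 7.72
ee_pos: [0.4465, -0.0085, 0.8108]
orientation: [0.721, 0.644, 0.168, 0.193]
contact_force: [-0.1, 0.1, -0.7]
finger_gap: 1.001
```

```bash
python3 st.py
```

```text
7.72 [-0.87   0.089  0.98   0.607 -0.061  1.964 -0.061] [ 0.4465 -0.0085  0.8108]
[[ 0.114  0.863  0.492]
 [ 0.993 -0.096 -0.062]
 [-0.006  0.496 -0.868]] [-0.1  0.1 -0.7] 1.0008958192128896
```

```bash
cat > ik.py <<'E'
from fk import *
import sys
from scipy.optimize import least_squares
S=[-1,1,-1,1,-1,1,-1]
lo=np.array([-3.08,-.24,-1.43,0,-1.52,.17,-2.89]);hi=np.array([3.08,2.05,1.35,2.5,4.66,1.96,2.89])
L=[.2454,.5774,.3821,.3602,-.0054,-.0191]
OFF=Ro.from_rotvec([0,0,1.5714])
def fk(q):
    c=chain(q,S,0)
    p=np.array([0,0,L[0]])+c[2].apply([0,0,L[1]])+c[4].apply([0,0,L[2]])+c[6].apply([0,0,L[3]])+c[0].apply([0,L[4],0])+c[2].apply([0,L[5],0])
    return p,c[6]*OFF
def ik(p,R,q0):
    f=lambda q:np.r_[(fk(q)[0]-p)*5,(fk(q)[1].inv()*R).as_rotvec(),.02*(q-q0)]
    r=least_squares(f,np.clip(q0,lo+.01,hi-.01),bounds=(lo,hi))
    P,RR=fk(r.x)
    return r.x,np.linalg.norm(P-p),(RR.inv()*R).magnitude()
SAW=np.array([.6292,.0772,0]);SY=-.095
def saw(x,y,z):return SAW+Ro.from_euler('z',SY).apply([x,y,z])
E
python3 - <<'E'
from ik import *
from h import monitor
np.set_printoptions(precision=3,suppress=True)
s=monitor.read_state();q=s['q'];R=Ro.from_quat(s['orientation']);p0=s['ee_pos']
print(fk(q)[0]-p0)
M=R.as_matrix()
g=np.array([.4831,-.3559,.0565])
def show(n,p,R,q):
    r=ik(p,R,q);print(n,p.round(3),'tool d',((M.T@(p-p0))*100).round(2),r);return r[0]
q1=show('pre',g-.12*M[:,2],R,q)
q2=show('grasp',g,R,q1)
q3=show('up',g+[0,0,.22],R,q2)
off=g-np.array([.4907,-.3564,0])
q4=show('set',saw(-.09,-.108,.15)+off,R,q3)
q5=show('end',saw(.115,-.108,.15)+off,R,q4)
fg=saw(-.157,.012,.198)
Rf=R*Ro.from_euler('z',-90,degrees=True)
show('fence',fg+.019*M[:,2],Rf,q4)
Rf=R*Ro.from_euler('z',90,degrees=True)
show('fence+',fg+.019*M[:,2],Rf,q4)
E
```

```text
[ 0. -0.  0.]
pre [ 0.424 -0.348  0.161] tool d [-33.62 -30.92  57.46] (array([ 0.119,  0.604,  1.163,  2.208, -1.407,  0.991,  2.072]), np.float64(0.0002703413433508219), 0.003182912488610925)
grasp [ 0.483 -0.356  0.056] tool d [-33.62 -30.92  69.46] (array([ 0.94 ,  0.587, -0.24 ,  2.166, -1.52 ,  0.17 ,  2.143]), np.float64(0.0019530482302225838), 0.030143022065407855)
up [ 0.483 -0.356  0.276] tool d [-33.76 -20.01  50.36] (array([ 0.609,  0.245,  0.212,  1.938, -0.645,  0.644,  1.155]), np.float64(0.0001233881984243833), 0.0020326926351532143)
set [ 0.522 -0.021  0.206] tool d [ -0.03 -23.35  56.26] (array([-0.669,  0.228,  0.737,  2.284, -0.546,  0.194,  0.415]), np.float64(0.00030509205217016963), 0.0032173950528345792)
end [ 0.726 -0.041  0.206] tool d [ 0.37 -5.55 66.43] (array([-0.396,  0.52 ,  0.592,  1.813, -0.636,  0.423,  0.47 ]), np.float64(3.629977836520233e-05), 0.0003977039764653062)
fence [0.483 0.103 0.182] tool d [ 11.88 -29.09  55.78] (array([-0.989,  0.25 ,  0.662,  2.344,  0.551,  0.17 ,  0.556]), np.float64(0.0005081774389262228), 0.0065885218873720725)
fence+ [0.483 0.103 0.182] tool d [ 11.88 -29.09  55.78] (array([-1.338,  0.454,  1.265,  2.355, -1.168,  0.287, -0.819]), np.float64(0.00020177736011952563), 0.0017342867219038204)
```

```bash
python3 - <<'E'
from ik import *
from h import monitor
np.set_printoptions(precision=3,suppress=True)
s=monitor.read_state();R=Ro.from_quat(s['orientation']);M=R.as_matrix()
g=np.array([.4831,-.3559,.0565])
rng=np.random.default_rng(0)
def srch(p,R,n=150):
    best=[]
    for _ in range(n):
        q0=lo+(hi-lo)*rng.random(7); q0[4]=rng.uniform(-1.52,1.6);
        f=lambda q:np.r_[(fk(q)[0]-p)*5,(fk(q)[1].inv()*R).as_rotvec()]
        r=least_squares(f,q0,bounds=(lo,hi),max_nfev=60)
        if r.cost<1e-10:
            m=np.min(np.minimum(r.x-lo,hi-r.x));best.append((m,r.x))
    best.sort(key=lambda b:-b[0]);return best[:6]
for n,p in(('grasp',g),('pre',g-.12*M[:,2]),('set',saw(-.09,-.108,.15)+g-[.4907,-.3564,0])):
    print(n)
    for b in srch(p,R): print(b)
E
```

```text
grasp
(np.float64(0.27706422917864115), array([ 1.471,  0.857, -1.153,  2.191,  1.645,  0.491, -0.939]))
(np.float64(0.2123340940168885), array([ 1.42 ,  0.795, -1.036,  2.192,  1.664,  0.382, -0.973]))
(np.float64(0.20707123474746214), array([ 1.497,  0.9  , -1.223,  2.191,  1.638,  0.561, -0.923]))
(np.float64(0.20390027121349452), array([ 1.498,  0.902, -1.226,  2.191,  1.638,  0.564, -0.922]))
(np.float64(0.1681809829432868), array([ 1.395,  0.771, -0.985,  2.192,  1.677,  0.338, -0.992]))
(np.float64(0.15948584957789658), array([ 1.513,  0.931, -1.271,  2.191,  1.635,  0.611, -0.913]))
pre
(np.float64(0.2946038537760387), array([ 0.652,  0.355,  0.283,  2.205, -1.187,  0.489,  1.837]))
(np.float64(0.28719513019312726), array([ 0.552,  0.37 ,  0.421,  2.207, -1.233,  0.543,  1.884]))
(np.float64(0.2863743424246703), array([ 0.55 ,  0.37 ,  0.423,  2.207, -1.234,  0.544,  1.885]))
(np.float64(0.27912238186180394), array([ 0.734,  0.347,  0.172,  2.204, -1.144,  0.449,  1.793]))
(np.float64(0.2781278952315924), array([ 0.531,  0.374,  0.45 ,  2.207, -1.242,  0.555,  1.894]))
(np.float64(0.26341061107655006), array([ 0.768,  0.345,  0.126,  2.204, -1.125,  0.433,  1.774]))
set
(np.float64(0.2314818239681009), array([ 0.741,  0.272, -1.015,  2.269,  1.105,  0.437, -1.272]))
(np.float64(0.2314111218181667), array([ 0.732,  0.269, -1.003,  2.269,  1.1  ,  0.432, -1.266]))
(np.float64(0.23110525848334573), array([ 0.695,  0.256, -0.95 ,  2.269,  1.077,  0.411, -1.242]))
(np.float64(0.22938137235803938), array([ 0.674,  0.25 , -0.919,  2.269,  1.064,  0.399, -1.228]))
(np.float64(0.20173824753259081), array([ 0.614,  0.234, -0.839,  2.27 ,  1.028,  0.372, -1.191]))
(np.float64(0.19673502370073356), array([ 0.603,  0.231, -0.823,  2.27 ,  1.02 ,  0.367, -1.183]))
```

```bash
cat > sim.py <<'E'
from ik import *
hi[5]=1.9635
def jac(q):
    p,R=fk(q);J=np.zeros((6,7));e=1e-6
    for i in range(7):
        d=q.copy();d[i]+=e;p2,R2=fk(d);J[:3,i]=(p2-p)/e;J[3:,i]=(R2*R.inv()).as_rotvec()/e
    return J
def solve_dls(p,R,q,w=.3,lam=.02,n=60):
    q=q.copy();W=np.diag([1,1,1,w,w,w])
    for _ in range(n):
        P,RR=fk(q);e=W@np.r_[p-P,(R*RR.inv()).as_rotvec()]
        J=W@jac(q)
        free=np.ones(7,bool)
        dq=J.T@np.linalg.solve(J@J.T+lam**2*np.eye(6),e)
        q=np.clip(q+np.clip(dq,-.2,.2),lo,hi)
        if np.linalg.norm(e)<1e-5:break
    return q
def run(q,rows,**k):
    p0,R0=fk(q);M=R0.as_matrix();cp,cR=p0,R0
    for x,y,z,yaw in rows:
        tp=p0+M@(np.array([x,y,z])/100);tR=R0*Ro.from_euler('z',yaw,degrees=True)
        d=tp-cp;a=(tR*cR.inv()).as_rotvec()
        f=max(np.linalg.norm(d)/.0625,np.degrees(np.linalg.norm(a))/10.7,1)
        cp=cp+d/f;cR=Ro.from_rotvec(a/f)*cR
        q=solve_dls(cp,cR,q,**k);cp,cR=fk(q)
    return q
if __name__=='__main__':
    np.set_printoptions(precision=3,suppress=True)
    A=[([.91,.437,-.609,1.073,.246,1.696,.286],[(0,0,-6*i,0) for i in range(1,7)],[.168,.336,.753,.658,-.282,1.963,.62]),
    ([.168,.336,.753,.658,-.282,1.963,.62],[(0,0,6,0),(0,0,12,0),(0,0,12,0)],[.042,.289,.759,1.087,-.204,1.599,.628]),
    ([.042,.289,.759,1.087,-.204,1.599,.628],[(48,-1.8,-14.1,0)]*9,[-.849,.286,.547,.856,.073,1.908,-.39]),
    ([-.849,.286,.547,.856,.073,1.908,-.39],[(-.9,1.2,-5.8,0),(-1.7,2.5,-11.6,0),(-2.6,3.7,-17.5,0),(-3.5,4.9,-23.2,0)],[-.755,.112,.166,.686,.32,1.964,-.542]),
    ([-.913,.126,.368,.654,.227,1.964,-.481],[(-42,1.3,2,0)]*5+[(-42,1.3,0,0)]*3,[.225,.127,.508,.667,-.321,1.952,.421]),
    ([1.397,.508,-.238,1.501,.126,1.149,-.155],[(10,-4,-22,-20)]+[(37.3,-14.7,-22,-68.4)]*8,[.91,.437,-.609,1.073,.246,1.696,.286]),
    ]
    for k in(dict(w=.3,lam=.02),dict(w=.3,lam=.1),dict(w=1,lam=.05),dict(w=.1,lam=.02)):
        print(k)
        for q,r,t in A: print(run(np.array(q),r,**k),np.array(t),(fk(np.array(t))[1]).as_matrix()[:,2])
E
python3 sim.py
```

```text
{'w': 0.3, 'lam': 0.02}
[ 0.76   0.677  0.553  0.    -0.747  1.964  0.361] [ 0.168  0.336  0.753  0.658 -0.282  1.963  0.62 ] [ 0.185 -0.166 -0.969]
[ 0.04   0.288  0.767  1.076 -0.206  1.598  0.629] [ 0.042  0.289  0.759  1.087 -0.204  1.599  0.628] [ 0.176 -0.157 -0.972]
[-0.838  0.285  0.551  0.866  0.06   1.909 -0.388] [-0.849  0.286  0.547  0.856  0.073  1.908 -0.39 ] [ 0.191 -0.161 -0.968]
[-0.521  0.463  0.983  0.    -0.595  1.964 -0.3  ] [-0.755  0.112  0.166  0.686  0.32   1.964 -0.542] [ 0.453 -0.066 -0.889]
[ 0.343  0.179  0.528  0.591 -0.472  1.964  0.507] [ 0.225  0.127  0.508  0.667 -0.321  1.952  0.421] [ 0.432 -0.067 -0.9  ]
[ 0.913  0.438 -0.605  1.075  0.245  1.696  0.287] [ 0.91   0.437 -0.609  1.073  0.246  1.696  0.286] [ 0.003 -0.    -1.   ]
{'w': 0.3, 'lam': 0.1}
[ 0.557  0.501  0.229  0.121 -0.189  1.964  0.511] [ 0.168  0.336  0.753  0.658 -0.282  1.963  0.62 ] [ 0.185 -0.166 -0.969]
[ 0.044  0.287  0.76   1.076 -0.203  1.598  0.627] [ 0.042  0.289  0.759  1.087 -0.204  1.599  0.628] [ 0.176 -0.157 -0.972]
[-0.831  0.284  0.538  0.866  0.065  1.909 -0.392] [-
[... 1292 characters left out ...]
] [ 0.168  0.336  0.753  0.658 -0.282  1.963  0.62 ] [ 0.185 -0.166 -0.969]
[ 0.043  0.288  0.762  1.076 -0.204  1.598  0.628] [ 0.042  0.289  0.759  1.087 -0.204  1.599  0.628] [ 0.176 -0.157 -0.972]
[-0.835  0.284  0.545  0.866  0.063  1.909 -0.39 ] [-0.849  0.286  0.547  0.856  0.073  1.908 -0.39 ] [ 0.191 -0.161 -0.968]
[-0.632  0.431  0.808  0.026 -0.301  1.964 -0.269] [-0.755  0.112  0.166  0.686  0.32   1.964 -0.542] [ 0.453 -0.066 -0.889]
[ 0.322  0.178  0.56   0.597 -0.481  1.964  0.513] [ 0.225  0.127  0.508  0.667 -0.321  1.952  0.421] [ 0.432 -0.067 -0.9  ]
[ 0.913  0.438 -0.605  1.075  0.245  1.696  0.287] [ 0.91   0.437 -0.609  1.073  0.246  1.696  0.286] [ 0.003 -0.    -1.   ]
```

```bash
cat > search.py <<'E'
from sim import *
from h import monitor
import time
np.set_printoptions(precision=3,suppress=True)
s=monitor.read_state();q0=np.array(s['q']);q0=np.clip(q0,lo+1e-4,hi-1e-4)
p0,R0=fk(q0)
g=np.array([.4831,-.3559,.0565])
def go(q,p,R,lim=None):
    cp,cR=fk(q);m=9
    for _ in range(60):
        d=p-cp;a=(R*cR.inv()).as_rotvec()
        f=max(np.linalg.norm(d)/.0625,np.degrees(np.linalg.norm(a))/10.7,1)
        cp=cp+d/f;cR=Ro.from_rotvec(a/f)*cR
        q=solve_dls(cp,cR,q,n=8);P,RR=fk(q)
        if np.linalg.norm(P-cp)>.003 or (RR.inv()*cR).magnitude()>.02: return None,0
        m=min(m,np.min(np.minimum(q-lo,hi-q)))
        if f<=1:break
    return q,m
def rz(a):return R0*Ro.from_euler('z',a,degrees=True)
rng=np.random.default_rng(int(time.time()))
best=[]
t=time.time()
pre=g-.1*R0.as_matrix()[:,2]
while time.time()-t<500:
    n=rng.integers(1,3);fin=rng.choice([0,180,-180]);
    wps=[(np.array([rng.uniform(.3,.75),rng.uniform(-.5,.4),rng.uniform(.35,.7)]),rng.uniform(-150,150) if rng.random()<.6 else 0.) for _ in range(n)]
    q=q0
    for w,a in wps+[(pre,fin)]:
        q,m=go(q,w,rz(a))
        if q is None:break
    if q is None:continue
    q,m1=go(q,g,rz(fin))
    if q is None:continue
    qg=q
    q,m2=go(q,g+[0,0,.25],rz(fin))
    if q is None:continue
    off=g-np.array([.4907,-.3564,0])
    q,m3=go(q,saw(-.095,-.108,.25)+off,rz(fin))
    if q is None:m3=m4=-1
    else:
        q,m4=go(q,saw(-.095,-.108,.15)+off,rz(fin))
        if q is None:m4=-1
    best.append((min(m1,m2,m3,m4),min(m1,m2),wps,fin,qg));best.sort(key=lambda b:-b[0]-.3*b[1])
print(len(best))
for b in best[:8]:print(b)
E
timeout 570 python3 search.py
```

```text
0
```

```bash
cat > t1.py <<'E'
import re
src=open('search.py').read().split('rng=')[0]
exec(src)
pre=g-.1*R0.as_matrix()[:,2]
t=time.time()
for w in ([.5,-.1,.6],[.45,-.3,.55],[.45,0.1,.5],[.6,-.2,.4]):
  for fin in(0,):
    q,m=go(q0,np.array(w),R0);print(w,q,m)
    if q is None:continue
    q,m=go(q,pre,rz(fin));print('pre',q,m)
    if q is None:continue
    q,m=go(q,g,rz(fin));print('g',q,m)
print(time.time()-t)
E
python3 t1.py
```

```text
[0.5, -0.1, 0.6] [-1.095 -0.193  0.945  1.407  0.283  1.339 -0.224] 0.04701060031382742
pre None 0
[0.45, -0.3, 0.55] None 0
[0.45, 0.1, 0.5] [-1.166 -0.189  0.498  1.732  0.479  1.222 -0.856] 0.035486272373742606
pre None 0
[0.6, -0.2, 0.4] [-0.491  0.285  1.126  1.696 -0.606  0.906  0.726] 0.03290279245575278
pre [ 0.395  0.454  0.641  2.214 -1.381  0.646  2.023] 0.13925393460072577
g None 0
0.7705473899841309
```

```bash
cat > beam.py <<'E'
src=open('search.py').read().split('rng=')[0]
exec(src)
pre=g-.1*R0.as_matrix()[:,2]
rng=np.random.default_rng(1)
beam=[(q0,[],0.)]
tried=0;t=time.time();sol=[]
for depth in range(4):
    cand=[]
    for q,h,c in beam:
        for _ in range(45):
            w=np.array([rng.uniform(.3,.8),rng.uniform(-.5,.5),rng.uniform(.3,.8)]).round(2);a=float(round(rng.uniform(-150,150))) if rng.random()<.6 else 0.
            q2,m=go(q,w,rz(a))
            if q2 is None:continue
            cand.append((q2,h+[(w.tolist(),a)],q2[2]))
    cand.sort(key=lambda c:c[2])
    print(depth,len(cand),[round(c[2],2) for c in cand[:10]],cand[0][:2] if cand else '',time.time()-t)
    for q,h,c in cand[:25]:
        for fin in(0,180,-180):
            q2,m=go(q,pre,rz(fin))
            if q2 is None:continue
            q3,m=go(q2,g,rz(fin))
            if q3 is None:continue
            print('SOL',h,fin,m,q2,q3)
    beam=cand[:10]
    if time.time()-t>350:break
E
timeout 570 python3 beam.py
```

```text
0 27 [np.float64(-0.08), np.float64(0.11), np.float64(0.22), np.float64(0.36), np.float64(0.41), np.float64(0.52), np.float64(0.57), np.float64(0.58), np.float64(0.61), np.float64(0.76)] (array([-1.104, -0.129, -0.075,  1.53 ,  0.49 ,  1.589, -2.763]), [([0.31, 0.25, 0.57], 87.0)]) 2.9508321285247803
1 239 [np.float64(-0.44), np.float64(-0.34), np.float64(-0.11), np.float64(-0.03), np.float64(-0.02), np.float64(0.01), np.float64(0.06), np.float64(0.09), np.float64(0.1), np.float64(0.1)] (array([-0.607, -0.067, -0.435,  2.121,  0.562,  0.944, -2.106]), [([0.69, -0.31, 0.7], -126.0), ([0.34, 0.23, 0.33], 37.0)]) 41.54687142372131
2 280 [np.float64(-0.59), np.float64(-0.59), np.float64(-0.56), np.float64(-0.51), np.float64(-0.5), np.float64(-0.49), np.float64(-0.49), np.float64(-0.48), np.float64(-0.47), np.float64(-0.45)] (array([ 0.681,  0.418, -0.591,  1.127,  0.214,  1.14 ,  2.415]), [([0.31, 0.25, 0.57], 87.0), ([0.71, 0.48, 0.4], -34.0), ([0.73, -0.25, 0.49], -136.0)]) 84.41304159164429
SOL [([0.69, -0.31, 0.7], -126.0), ([0.34, 0.23, 0.33], 37.0), ([0.74, 0.35, 0.35], -18.0)] 180
[... 534 characters left out ...]
1)] (array([-0.205,  0.254, -1.259,  1.841,  0.792,  1.324, -2.23 ]), [([0.31, 0.25, 0.57], 87.0), ([0.71, 0.48, 0.4], -34.0), ([0.71, -0.35, 0.61], -133.0), ([0.35, 0.36, 0.36], 24.0)]) 136.55118989944458
SOL [([0.69, -0.31, 0.7], -126.0), ([0.34, 0.23, 0.33], 37.0), ([0.52, 0.43, 0.33], 0.0), ([0.77, -0.24, 0.34], -133.0)] 180 0.21248470326479948 [ 1.68   0.7   -1.331  2.199  1.196  0.482  2.598] [ 1.429  0.805 -1.056  2.193  1.664  0.399  2.171]
SOL [([0.69, -0.31, 0.7], -126.0), ([0.34, 0.23, 0.33], 37.0), ([0.52, 0.43, 0.33], 0.0), ([0.77, -0.24, 0.34], -133.0)] -180 0.21248470326479948 [ 1.68   0.7   -1.331  2.199  1.196  0.482  2.598] [ 1.429  0.805 -1.056  2.193  1.664  0.399  2.171]
```

```bash
cat > plan.py <<'E'
src=open('search.py').read().split('rng=')[0]
exec(src)
off=g-np.array([.4907,-.3564,0])
Mz=R0.as_matrix()[:,2]
pre=g-.1*Mz
def full(q,fin,verbose=False):
    R=rz(fin);ms=[]
    for n,p in(('g',g),('lift',g+[0,0,.2]),('over',saw(-.095,-.108,.19)+off),('set',saw(-.095,-.108,.151)+off),('end',saw(.115,-.108,.151)+off),('up',saw(.08,-.108,.2)+off),('back',g+[0,0,.2]),('down',g),('out',pre)):
        q,m=go(q,p,R)
        if verbose:print(n,q,m)
        if q is None:return -1,None
        ms.append(m)
    return min(ms),q
if __name__=='__main__':
    rng=np.random.default_rng(2)
    b0=[[.69,-.31,.7,-126],[.34,.23,.33,37],[.74,.35,.35,-18]]
    best=(-9,)
    t=time.time();k=0
    while time.time()-t<330:
        w=np.array(b0)+(k>0)*rng.normal(size=(3,4))*[.06,.08,.06,25];k+=1
        w[:,2]=np.clip(w[:,2],.32,.8);w[2,:2]=np.clip(w[2,:2],[.3,-.4],[.75,.4]);w[:,3]=np.clip(w[:,3],-150,150).round();w[:,:3]=w[:,:3].round(2)
        q=q0
        for r in w:
            q,m=go(q,r[:3],rz(r[3]))
            if q is None:break
        if q is None:continue
        q,m=go(q,pre,rz(180))
        if q is None:continue
        m2,q=full(q,180)
        if min(m,m2)>best[0]:
            best=(min(m,m2),w.tolist(),q);b0=w.tolist();print(k,best)
E
timeout 570 python3 plan.py
```

```text
1 (-1, [[0.69, -0.31, 0.7, -126.0], [0.34, 0.23, 0.33, 37.0], [0.74, 0.35, 0.35, -18.0]], None)
```

```bash
cat > t2.py <<'E'
from plan import *
for w in([[.69,-.31,.7,-126],[.34,.23,.33,37],[.74,.35,.35,-18]],[[.69,-.31,.7,-126],[.34,.23,.33,37],[.52,.43,.33,0],[.77,-.24,.34,-133]]):
    q=q0
    for r in w:
        q,m=go(q,np.array(r[:3]),rz(r[3]));print(r,q,m)
    q,m=go(q,pre,rz(180));print('pre',q,m)
    print(full(q,180,True))
E
python3 t2.py
```

```text
[0.69, -0.31, 0.7, -126] [ 0.473  0.66   0.524  0.005 -0.708  1.964  2.445] 0.0
[0.34, 0.23, 0.33, 37] [-0.607 -0.067 -0.435  2.121  0.562  0.944 -2.106] 0.06521146341604742
[0.74, 0.35, 0.35, -18] [-0.404  0.566 -0.414  1.222  0.679  1.109 -0.743] 0.2627283935366259
pre [ 1.653  0.654 -1.255  2.2    1.134  0.412  2.659] 0.09930800833536349
g [ 1.369  0.748 -0.933  2.193  1.7    0.295  2.122] 0.10727602393058797
lift None 0
(-1, None)
[0.69, -0.31, 0.7, -126] [ 0.473  0.66   0.524  0.005 -0.708  1.964  2.445] 0.0
[0.34, 0.23, 0.33, 37] [-0.607 -0.067 -0.435  2.121  0.562  0.944 -2.106] 0.06521146341604742
[0.52, 0.43, 0.33, 0] [-0.642  0.402 -0.489  1.567  0.753  1.131 -1.496] 0.28857048142515657
[0.77, -0.24, 0.34, -133] [ 0.899  0.668 -1.147  1.37   0.802  0.992  1.927] 0.283069028116419
pre [ 1.68   0.7   -1.331  2.199  1.196  0.482  2.598] 0.09432162175123926
g [ 1.429  0.805 -1.056  2.193  1.664  0.399  2.171] 0.21248470326479948
lift None 0
(-1, None)
```

```bash
cat > patch.py <<'E'
s=open('sim.py').read()
old=s[s.index("        free=np.ones"):s.index("        if np.linalg.norm(e)<1e-5")]
new='''        free=np.ones(7,bool)
        for _k in range(4):
            Jf=J[:,free];d=np.zeros(7)
            d[free]=Jf.T@np.linalg.solve(Jf@Jf.T+lam**2*np.eye(6),e)
            bad=free&(((q<=lo+1e-6)&(d<0))|((q>=hi-1e-6)&(d>0)))
            if not bad.any():break
            free&=~bad
        q=np.clip(q+np.clip(d,-.2,.2),lo,hi)
'''
open('sim.py','w').write(s.replace(old,new))
E
python3 patch.py; sed -i 's/n=8)/n=12)/' search.py; python3 sim.py; python3 t2.py; python3 t1.py
```

```text
{'w': 0.3, 'lam': 0.02}
[ 0.495  0.326  0.189  0.551 -0.08   1.964  0.53 ] [ 0.168  0.336  0.753  0.658 -0.282  1.963  0.62 ] [ 0.185 -0.166 -0.969]
[ 0.04   0.288  0.767  1.076 -0.206  1.598  0.629] [ 0.042  0.289  0.759  1.087 -0.204  1.599  0.628] [ 0.176 -0.157 -0.972]
[-0.838  0.285  0.551  0.866  0.06   1.909 -0.388] [-0.849  0.286  0.547  0.856  0.073  1.908 -0.39 ] [ 0.191 -0.161 -0.968]
[-1.052  0.279  0.994  0.572 -0.069  1.964 -0.233] [-0.755  0.112  0.166  0.686  0.32   1.964 -0.542] [ 0.453 -0.066 -0.889]
[ 0.943  0.171 -0.5    0.593 -0.118  1.964  0.342] [ 0.225  0.127  0.508  0.667 -0.321  1.952  0.421] [ 0.432 -0.067 -0.9  ]
[ 0.913  0.438 -0.605  1.075  0.245  1.696  0.287] [ 0.91   0.437 -0.609  1.073  0.246  1.696  0.286] [ 0.003 -0.    -1.   ]
{'w': 0.3, 'lam': 0.1}
[ 0.495  0.326  0.188  0.551 -0.08   1.964  0.53 ] [ 0.168  0.336  0.753  0.658 -0.282  1.963  0.62 ] [ 0.185 -0.166 -0.969]
[ 0.044  0.287  0.76   1.076 -0.203  1.598  0.627] [ 0.042  0.289  0.759  1.087 -0.204  1.599  0.628] [ 0.176 -0.157 -0.972]
[-0.831  0.284  0.538  0.866  0.065  1.909 -0.392] [-
[... 2740 characters left out ...]
-1.144  1.37   0.799  0.991  1.928] 0.2857471444735147
pre [ 1.679  0.698 -1.328  2.199  1.193  0.479  2.6  ] 0.09720155677382758
g [ 1.427  0.802 -1.051  2.193  1.665  0.395  2.17 ] 0.20813747054674694
lift None 0
(-1, None)
[0.5, -0.1, 0.6] [-1.095 -0.193  0.945  1.407  0.283  1.339 -0.224] 0.04701060013878772
pre None 0
[0.45, -0.3, 0.55] [-0.992 -0.24   1.347  1.461  0.1    1.228  0.287] 0.0
pre None 0
[0.45, 0.1, 0.5] [-1.166 -0.189  0.498  1.732  0.479  1.222 -0.856] 0.03548627230695542
pre None 0
[0.6, -0.2, 0.4] [-0.491  0.285  1.126  1.696 -0.606  0.906  0.726] 0.032870396363142484
pre [ 0.395  0.454  0.641  2.214 -1.381  0.646  2.023] 0.13925354395441025
g None 0
0.9548804759979248
```

```bash
cat > beam2.py <<'E'
import sys
from plan import *
rng=np.random.default_rng(int(sys.argv[1]))
beam=[(q0,[],0.,0.)]
t=time.time();sols=[]
for depth in range(5):
    cand=[]
    for q,h,c,yaw in beam:
        for _ in range(60 if depth else 200):
            w=np.array([rng.uniform(.3,.8),rng.uniform(-.5,.45),rng.uniform(.32,.75)]).round(2);a=float(round(rng.uniform(-170,190),-1))
            q2,m=go(q,w,rz(a))
            if q2 is None or m<.012:continue
            cost=max(np.linalg.norm(w-(h[-1][0] if h else fk(q0)[0]))/.05,abs(a-yaw)/9)
            cand.append((q2,h+[(w.tolist(),a)],c+cost,a))
    sc=lambda c:c[0][2]-.5*c[0][4]+.012*c[2]
    cand.sort(key=sc)
    print(depth,len(cand),[round(sc(c),2) for c in cand[:5]],cand[0][:3] if cand else '',time.time()-t,flush=True)
    for q,h,c,_ in cand[:30]:
        for fin in(0,180,-180):
            if abs(fin-h[-1][1])>185:continue
            q2,m=go(q,pre+[0,0,.12],rz(fin))
            if q2 is None:continue
            q2,m=go(q2,pre,rz(fin))
            if q2 is None:continue
            m2,q3=full(q2,fin)
            if m2>-.5:
                sols.append((min(m,m2),c,h,fin,q2,q3));print('SOL',sols[-1],flush=True)
    beam=cand[:14]
    if time.time()-t>380 or len(sols)>25:break
E
for i in 1 2 3 4; do (timeout 560 python3 beam2.py $i > b$i.txt 2>&1 &) ; done; sleep 570; grep -h -v SOL b*.txt|cut -c1-260; grep -h SOL b*.txt | sort -t'(' -k3 -r | cut -c1-420|head -20
```

```text
0 111 [np.float64(0.01), np.float64(0.16), np.float64(0.16), np.float64(0.17), np.float64(0.37)] (array([-1.177, -0.017,  0.15 ,  1.745,  0.506,  1.229, -2.315]), [([0.39, 0.28, 0.45], 60.0)], np.float64(9.316019575367717)) 29.972511529922485
1 403 [np.float64(-0.02), np.float64(0.02), np.float64(0.02), np.float64(0.04), np.float64(0.05)] (array([-1.247,  0.097, -0.049,  1.956,  0.595,  1.084, -0.645]), [([0.45, 0.3, 0.37], 90.0), ([0.31, 0.35, 0.33], -60.0)], np.float64(27.43412299920574)) 154.915
2 509 [np.float64(-0.33), np.float64(-0.31), np.float64(-0.3), np.float64(-0.26), np.float64(-0.25)] (array([-0.3  ,  0.544, -0.437,  1.13 ,  0.626,  1.17 ,  1.368]), [([0.45, 0.3, 0.37], 90.0), ([0.76, 0.18, 0.42], -0.0), ([0.77, 0.29, 0.4], -130.0)], np.floa
3 459 [np.float64(-0.94), np.float64(-0.93), np.float64(-0.9), np.float64(-0.89), np.float64(-0.78)] (array([-0.456,  0.396, -1.12 ,  0.985,  0.93 ,  1.873, -0.274]), [([0.45, 0.3, 0.37], 90.0), ([0.76, 0.18, 0.42], -0.0), ([0.63, -0.44, 0.47], -140.0), ([0.46
0 115 [np.float64(-0.08), np.float64(-0.07), np.float64(0.14), np.float64(
[... 2303 characters left out ...]
 np.float64(0.02)] (array([-1.228,  0.131, -0.036,  1.611,  0.532,  1.332, -2.708]), [([0.42, 0.06, 0.69], -10.0), ([0.34, 0.4, 0.44], 70.0)], np.float64(11.725105529317716)) 159
2 409 [np.float64(-0.27), np.float64(-0.22), np.float64(-0.15), np.float64(-0.14), np.float64(-0.11)] (array([-0.875,  0.15 , -0.512,  1.34 ,  0.593,  1.621,  2.741]), [([0.42, 0.41, 0.42], 20.0), ([0.73, 0.44, 0.46], -80.0), ([0.33, 0.41, 0.54], 120.0)], np.f
3 408 [np.float64(-0.55), np.float64(-0.54), np.float64(-0.54), np.float64(-0.5), np.float64(-0.49)] (array([ 0.576,  0.409, -0.774,  0.841,  0.385,  1.467,  2.314]), [([0.42, 0.06, 0.69], -10.0), ([0.34, 0.4, 0.44], 70.0), ([0.79, 0.38, 0.44], -20.0), ([0.72,
```

```bash
cat > sm.py <<'E'
from plan import *
def ranges(p,R,seeds):
    out={}
    for s in seeds:
        q=np.array(s,float)
        for q3 in np.linspace(-1.4,1.3,28):
            for qs in seeds:
                f=lambda x:np.r_[(fk(np.r_[x[:2],q3,x[2:]])[0]-p)*5,(fk(np.r_[x[:2],q3,x[2:]])[1].inv()*R).as_rotvec()]
                i=[0,1,3,4,5,6]
                r=least_squares(f,np.clip(np.array(qs)[i],lo[i]+.01,hi[i]-.01),bounds=(lo[i],hi[i]),max_nfev=40)
                if r.cost<1e-9: 
                    q=np.insert(r.x,2,q3);out.setdefault((round(q3,1),q[4]>0),q)
        break
    return out
seeds=[[1.47,.857,-1.15,2.19,1.645,.49,-.94],[.74,.27,-1,2.27,1.1,.43,-1.27],[.65,.355,.28,2.2,-1.187,.49,1.83],[-.67,.23,.74,2.28,-.55,.2,.4]]
if __name__=='__main__':
    for n,p in(('g',g),('g+5',g+[0,0,.05]),('g+10',g+[0,0,.1]),('g+20',g+[0,0,.2]),('pre',pre),('fwd20',g+[.06,.0,.2]),('half',(g+saw(-.095,-.108,.1)+off)/2+[0,0,.15]),('set',saw(-.095,-.108,.15)+off),('set+5',saw(-.095,-.108,.2)+off),('end',saw(.115,-.108,.15)+off)):
        o=ranges(p,R0,seeds)
        for b in(True,False):
            k=sorted(k[0] for k in o if k[1]==b)
            print(n,'q5>0' if b else 'q5<0','q3:',k[:1],k[-1:],len(k), o[(k[len(k)//2],b)] if k else '')
E
python3 sm.py
```

```text
g q5>0 q3: [np.float64(-1.4)] [np.float64(-0.8)] 7 [ 1.449  0.828 -1.1    2.192  1.656  0.44  -0.957]
g q5<0 q3: [] [] 0 
g+5 q5>0 q3: [np.float64(-1.4)] [np.float64(-0.9)] 6 [ 1.471  0.709 -1.1    2.151  1.32   0.38  -0.67 ]
g+5 q5<0 q3: [np.float64(-0.3)] [np.float64(0.6)] 10 [ 0.635  0.498  0.2    2.162 -1.435  0.411  2.012]
g+10 q5>0 q3: [np.float64(-1.4)] [np.float64(-0.7)] 8 [ 1.447  0.558 -1.     2.099  0.765  0.314 -0.162]
g+10 q5<0 q3: [np.float64(-0.6)] [np.float64(1.3)] 20 [ 0.49   0.43   0.4    2.11  -1.212  0.524  1.765]
g+20 q5>0 q3: [np.float64(-1.4)] [np.float64(-0.9)] 6 [ 1.558  0.417 -1.1    1.959  0.3    0.516  0.247]
g+20 q5<0 q3: [np.float64(-0.8)] [np.float64(1.3)] 22 [ 0.543  0.273  0.3    1.97  -0.737  0.621  1.253]
pre q5>0 q3: [np.float64(-1.4)] [np.float64(-0.9)] 6 [ 1.586  0.574 -1.1    2.2    0.955  0.295 -0.306]
pre q5<0 q3: [np.float64(-0.6)] [np.float64(1.3)] 20 [ 0.558  0.41   0.4    2.213 -1.323  0.527  1.964]
fwd20 q5>0 q3: [np.float64(-1.4)] [np.float64(-0.7)] 8 [ 1.371  0.461 -1.     1.862  0.376  0.544  0.131]
fwd20 q5<0 q3: [np.float64(-0.6)] [n
[... 202 characters left out ...]
0.7)] [np.float64(1.3)] 21 [ 0.145  0.13   0.3    2.159 -0.502  0.402  0.739]
set q5>0 q3: [np.float64(-1.4)] [np.float64(0.3)] 18 [ 0.346  0.185 -0.5    2.283  0.863  0.279 -1.025]
set q5<0 q3: [np.float64(0.6)] [np.float64(1.3)] 8 [-0.862  0.278  1.     2.295 -0.898  0.256  0.773]
set+5 q5>0 q3: [np.float64(-1.4)] [np.float64(0.7)] 22 [ 0.197  0.092 -0.3    2.198  0.385  0.369 -0.534]
set+5 q5<0 q3: [np.float64(0.8)] [np.float64(1.3)] 6 [-1.016  0.172  1.1    2.209 -0.325  0.348  0.203]
end q5>0 q3: [np.float64(-1.4)] [np.float64(0.1)] 16 [ 0.385  0.507 -0.6    1.804  0.834  0.522 -0.852]
end q5<0 q3: [np.float64(0.2)] [np.float64(1.3)] 12 [-0.512  0.575  0.8    1.816 -0.881  0.505  0.683]
```

```bash
cat > t3.py <<'E'
from plan import *
def go2(q,p,R):
    for _ in range(60):
        cp,cR=fk(q);d=p-cp;a=(R*cR.inv()).as_rotvec()
        f=max(np.linalg.norm(d)/.0625,np.degrees(np.linalg.norm(a))/10.7,1)
        q=solve_dls(cp+d/f,Ro.from_rotvec(a/f)*cR,q,n=12)
        if f<=1:break
    P,RR=fk(q);return q,np.linalg.norm(P-p)*1000,np.degrees((R*RR.inv()).as_rotvec())
for up in(0,.008,.015):
  gg=g-up*Mz;of=gg-np.array([.4907,-.3564,0])
  for w in([.6,-.2,.4],[.55,-.1,.35],[.6,-.3,.35]):
    q=q0;print('UP',up,w);R=R0
    for n,p in(('w',np.array(w)),('pre',gg-.1*Mz),('g',gg),('lift',gg+[0.03,0,.2]),('over',saw(-.088,-.108,.2)+of),('set',saw(-.088,-.108,.151)+of),('end',saw(.115,-.108,.151)+of),('up',saw(.08,-.108,.2)+of),('back',gg+[0,0,.2]),('down',gg),('out',gg-.1*Mz)):
        q,e,r=go2(q,p,R);print(n,q,round(e,1),r.round(1))
        if n=='g':R=fk(q)[1]
E
python3 t3.py
```

```text
UP 0 [0.6, -0.2, 0.4]
w [-0.491  0.285  1.127  1.696 -0.606  0.906  0.726] 0.0 [0. 0. 0.]
pre [ 0.395  0.454  0.641  2.214 -1.381  0.646  2.023] 0.0 [-0. -0. -0.]
g [ 0.947  0.586 -0.247  2.165 -1.52   0.17   2.145] 4.0 [-1.  -1.1 -0.5]
lift [ 0.456  0.321  0.374  1.898 -0.728  0.675  1.201] 0.0 [ 0.  0. -0.]
over [-0.568  0.121  0.583  2.175 -0.06   0.369 -0.062] 0.0 [-0. -0. -0.]
set [-0.44   0.198  0.468  2.258 -0.213  0.213  0.086] 0.0 [ 0. -0.  0.]
end [-0.215  0.48   0.327  1.79  -0.318  0.409  0.192] 0.0 [-0.  0. -0.]
up [-0.282  0.381  0.395  1.809 -0.268  0.49   0.148] 0.0 [-0.  0. -0.]
back [ 0.658  0.275  0.154  1.943 -0.637  0.632  1.156] 0.0 [ 0. -0.  0.]
down [ 0.945  0.589 -0.245  2.166 -1.52   0.17   2.145] 0.8 [-0.2 -0.2 -0.1]
out [ 0.834  0.385  0.019  2.183 -1.07   0.394  1.713] 0.0 [0. 0. 0.]
UP 0 [0.55, -0.1, 0.35]
w [-0.925  0.131  1.214  1.953 -0.314  0.644  0.345] 0.0 [0. 0. 0.]
pre [ 0.439  0.439  0.574  2.214 -1.366  0.61   2.008] 0.0 [-0. -0. -0.]
g [ 0.947  0.586 -0.247  2.165 -1.52   0.17   2.145] 4.0 [-1.  -1.1 -0.5]
lift [ 0.456  0.321  0.374  1.898 -0.
[... 5666 characters left out ...]
-1.337  0.682  1.99 ] 0.0 [-0. -0.  0.]
g [ 0.966  0.558 -0.259  2.184 -1.52   0.17   2.147] 2.4 [-0.6 -0.6 -0.3]
lift [ 0.463  0.292  0.368  1.901 -0.704  0.679  1.18 ] 0.0 [-0.  0. -0.]
over [-0.505  0.079  0.479  2.172  0.083  0.398 -0.214] 0.0 [-0. -0. -0.]
set [-0.436  0.157  0.433  2.259 -0.014  0.236 -0.121] 0.0 [0. 0. 0.]
end [-0.18   0.445  0.257  1.8   -0.18   0.407  0.062] 0.0 [-0.  0. -0.]
up [-0.234  0.345  0.308  1.814 -0.141  0.493  0.027] 0.0 [-0.  0. -0.]
back [ 0.723  0.246  0.08   1.945 -0.59   0.632  1.113] 0.0 [ 0. -0.  0.]
down [ 0.965  0.56  -0.259  2.184 -1.52   0.17   2.147] 0.5 [-0.1 -0.1 -0.1]
out [ 0.845  0.354  0.02   2.19  -1.043  0.405  1.69 ] 0.0 [ 0.  0. -0.]
```

```bash
cat > d.py <<'E'
import sys
from ik import *
from h import monitor
def deltas(*ps):
    s=monitor.read_state();M=Ro.from_quat(s['orientation']).as_matrix();p0=np.array(s['ee_pos'])
    print(round(s['clock'],2),'p',p0.round(4),'f',np.round(s['contact_force'],1),'gap',round(s['finger_gap'],3),'q',np.round(s['q'],2));print(M.round(3).tolist())
    for p in ps:
        d=M.T@(np.array(p)-p0);print(np.round(p,4),'->',(d*100).round(2),'rows',round(np.linalg.norm(d)/.0625,1))
    return M,p0
E
python3 - <<'E'
from d import *
g=np.array([.4831,-.3559,.0565])
deltas([.55,-.1,.45],[.6,-.25,.38])
E
```

```text
7.72 p [ 0.4465 -0.0085  0.8108] f [-0.1  0.1 -0.7] gap 1.001 q [-0.87  0.09  0.98  0.61 -0.06  1.96 -0.06]
[[0.114, 0.863, 0.492], [0.993, -0.096, -0.062], [-0.006, 0.496, -0.868]]
[ 0.55 -0.1   0.45] -> [-7.68 -8.08 37.  ] rows 6.2
[ 0.6  -0.25  0.38] -> [-21.97  -5.8   46.46] rows 8.3
```

apply_moves --deltas '[{"x": -3,"y": -1,"z": 5,"yaw": 0,"claw": 1},{"x": -22,"y": -5.8,"z": 46.4,"yaw": 0,"claw": 1},{"x": -22,"y": -5.8,"z": 46.4,"yaw": 0,"claw": 1},{"x": -22,"y": -5.8,"z": 46.4,"yaw": 0,"claw": 1},{"x": -22,"y": -5.8,"z": 46.4,"yaw": 0,"claw": 1},{"x": -22,"y": -5.8,"z": 46.4,"yaw": 0,"claw": 1},{"x": -22,"y": -5.8,"z": 46.4,"yaw": 0,"claw": 1},{"x": -22,"y": -5.8,"z": 46.4,"yaw": 0,"claw": 1},{"x": -22,"y": -5.8,"z": 46.4,"yaw": 0,"claw": 1},{"x": -22,"y": -5.8,"z": 46.4,"yaw": 0,"claw": 1}]'

```text
clock: 8.98
ee_pos: [0.5966, -0.2514, 0.3729]
orientation: [0.723, 0.644, 0.164, 0.189]
contact_force: [-0.0, -1.1, -0.1]
finger_gap: 1.001
```

```bash
cat > t4.py <<'E'
from d import *
M,p0=deltas()
Mz=M[:,2];c,s=np.cos(-.098),np.sin(-.098)
pg=np.array([.4907-.017*c,-.3564-.017*s,.073])
# grasp 10 mm farther up the board
bd=np.array([-.5*c,-.5*s,.866])
gg=pg+.010*bd+.019*Mz
print('tilt err deg',np.degrees(np.arccos(-bd@Mz)),'yaw of y',np.degrees(np.arctan2(M[1,1],M[0,1])))
deltas(gg-.1*Mz,gg)
E
python3 t4.py
```

```text
8.97 p [ 0.5966 -0.2514  0.3729] f [-0.  -1.1 -0.1] gap 1.001 q [-0.31  0.34  1.07  1.7  -0.71  0.93  0.89]
[[0.116, 0.869, 0.481], [0.993, -0.098, -0.061], [-0.006, 0.484, -0.875]]
tilt err deg 1.3637690867443197 yaw of y -6.43959862622915
8.97 p [ 0.5966 -0.2514  0.3729] f [-0.  -1.1 -0.1] gap 1.001 q [-0.31  0.34  1.07  1.7  -0.71  0.93  0.89]
[[0.116, 0.869, 0.481], [0.993, -0.098, -0.061], [-0.006, 0.484, -0.875]]
[ 0.4299 -0.3493  0.1525] -> [-11.51 -24.21  11.87] rows 4.7
[ 0.4779 -0.3554  0.065 ] -> [-11.51 -24.21  21.87] rows 5.5
```

apply_moves --deltas '[{"x": -11.5,"y": -24.2,"z": 11.9,"yaw": 0,"claw": 1},{"x": -11.5,"y": -24.2,"z": 11.9,"yaw": 0,"claw": 1},{"x": -11.5,"y": -24.2,"z": 11.9,"yaw": 0,"claw": 1},{"x": -11.5,"y": -24.2,"z": 11.9,"yaw": 0,"claw": 1},{"x": -11.5,"y": -24.2,"z": 11.9,"yaw": 0,"claw": 1},{"x": -11.5,"y": -24.2,"z": 11.9,"yaw": 0,"claw": 1}]'

```text
clock: 9.72
ee_pos: [0.4324, -0.3487, 0.1551]
orientation: [0.721, 0.645, 0.167, 0.191]
contact_force: [0.8, 0.5, 0.9]
finger_gap: 1.0
```

```bash
python3 t4.py; python3 - <<'E'
from h import *
p=snap('top');S=snap('side')
cv2.imwrite('pics/pre.png',np.hstack([cv2.resize(p['color'][150:300,290:430],None,fx=2.8,fy=2.8),cv2.resize(S['color'][130:280,270:410],None,fx=2.8,fy=2.8)]))
E
```

```text
9.72 p [ 0.4324 -0.3487  0.1551] f [0.8 0.5 0.9] gap 1.0 q [ 0.35  0.44  0.7   2.2  -1.32  0.67  1.96]
[[0.113, 0.866, 0.487], [0.994, -0.096, -0.061], [-0.006, 0.491, -0.871]]
tilt err deg 1.0408540569395992 yaw of y -6.304261040718697
9.72 p [ 0.4324 -0.3487  0.1551] f [0.8 0.5 0.9] gap 1.0 q [ 0.35  0.44  0.7   2.2  -1.32  0.67  1.96]
[[0.113, 0.866, 0.487], [0.994, -0.096, -0.061], [-0.006, 0.491, -0.871]]
[ 0.4294 -0.3493  0.1522] -> [-0.1  -0.39  0.11] rows 0.1
[ 0.4781 -0.3554  0.0651] -> [-0.1  -0.39 10.11] rows 1.6
```

View pics/pre.png

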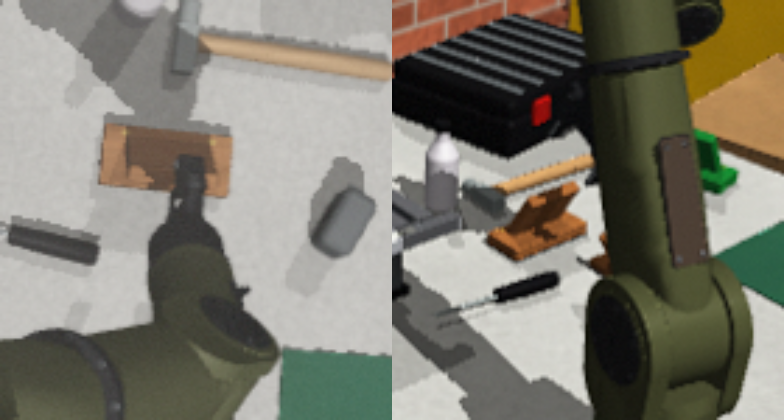

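apply_moves --deltas '[{"x": -0.1,"y": -0.4,"z": 3.5,"yaw": 0,"claw": 1},{"x": -0.1,"y": -0.4,"z": 7,"yaw": 0,"claw": 1},{"x": -0.1,"y": -0.4,"z": 10,"yaw": 0,"claw": 1},{"x": -0.1,"y": -0.4,"z": 10,"yaw": 0,"claw": 1}]'

```text
clock: 10.32
ee_pos: [0.48, -0.3551, 0.0715]
orientation: [0.719, 0.649, 0.166, 0.186]
contact_force: [-0.3, -0.0, -1.8]
finger_gap: 0.997
```

```bash
python3 t4.py; python3 - <<'E'
from h import *
p=snap('top');S=snap('side')
cv2.imwrite('pics/g1.png',np.hstack([cv2.resize(p['color'][150:300,290:430],None,fx=2.8,fy=2.8),cv2.resize(S['color'][130:280,270:410],None,fx=2.8,fy=2.8)]))
E
```

```text
10.32 p [ 0.48   -0.3551  0.0715] f [-0.3 -0.  -1.8] gap 0.997 q [ 0.9   0.55 -0.18  2.18 -1.52  0.21  2.14]
[[0.103, 0.871, 0.48], [0.995, -0.089, -0.052], [-0.003, 0.483, -0.876]]
tilt err deg 1.2279985783301623 yaw of y -5.827491088795367
10.32 p [ 0.48   -0.3551  0.0715] f [-0.3 -0.  -1.8] gap 0.997 q [ 0.9   0.55 -0.18  2.18 -1.52  0.21  2.14]
[[0.103, 0.871, 0.48], [0.995, -0.089, -0.052], [-0.003, 0.483, -0.876]]
[ 0.4299 -0.35    0.1526] -> [-0.04 -0.5  -9.53] rows 1.5
[ 0.4779 -0.3552  0.065 ] -> [-0.04 -0.5   0.47] rows 0.1
```

View pics/g1.png

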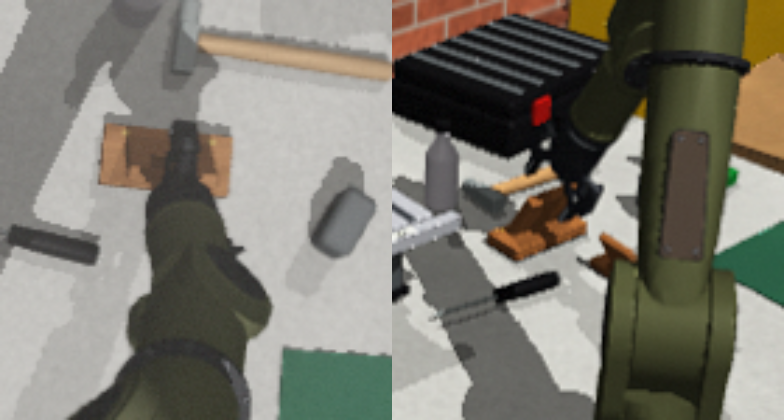

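apply_moves --deltas '[{"x": 0,"y": -0.5,"z": 0.4,"yaw": 0,"claw": 1},{"x": 0,"y": -0.5,"z": 0.4,"yaw": 0,"claw": 0.5},{"x": 0,"y": -0.5,"z": 0.4,"yaw": 0,"claw": 0.1},{"x": 0,"y": -0.5,"z": 0.4,"yaw": 0,"claw": 0},{"x": 0,"y": -0.5,"z": 0.4,"yaw": 0,"claw": 0},{"x": 0,"y": -0.5,"z": 0.4,"yaw": 0,"claw": 0}]' --squeeze 50

```text
clock: 11.18
ee_pos: [0.4764, -0.3563, 0.0671]
orientation: [0.72, 0.648, 0.166, 0.184]
contact_force: [2.9, -0.3, 5.0]
finger_gap: 0.232
```

```bash
python3 t4.py; python3 - <<'E'
from h import *
p=snap('top');S=snap('side')
cv2.imwrite('pics/g2.png',np.hstack([cv2.resize(p['color'][150:300,290:430],None,fx=2.8,fy=2.8),cv2.resize(S['color'][130:280,270:410],None,fx=2.8,fy=2.8)]))
E
```

```text
11.18 p [ 0.4764 -0.3563  0.0671] f [ 2.9 -0.3  5. ] gap 0.232 q [ 0.95  0.56 -0.23  2.18 -1.52  0.18  2.15]
[[0.104, 0.872, 0.478], [0.995, -0.091, -0.049], [0.001, 0.48, -0.877]]
tilt err deg 1.363687215634533 yaw of y -5.9792468661247336
11.18 p [ 0.4764 -0.3563  0.0671] f [ 2.9 -0.3  5. ] gap 0.232 q [ 0.95  0.56 -0.23  2.18 -1.52  0.18  2.15]
[[0.104, 0.872, 0.478], [0.995, -0.091, -0.049], [0.001, 0.48, -0.877]]
[ 0.4301 -0.3503  0.1527] -> [ 0.13  0.02 -9.75] rows 1.6
[ 0.4779 -0.3552  0.065 ] -> [0.13 0.02 0.25] rows 0.0
```

View pics/g2.png

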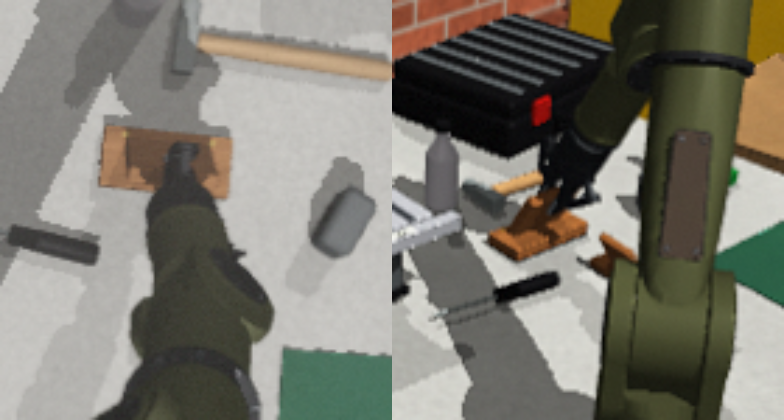

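```bash
python3 - <<'E'
from d import *
of=np.array([.4764-.4907,.0001,.0671])
deltas(np.array([.4764,-.3563,.2871]),saw(-.092,-.108,.215)+of)
E
```

```text
11.28 p [ 0.4764 -0.3563  0.0671] f [2.9 0.6 6.1] gap 0.229 q [ 0.95  0.56 -0.23  2.18 -1.52  0.18  2.15]
[[0.104, 0.872, 0.478], [0.995, -0.091, -0.049], [0.001, 0.48, -0.877]]
[ 0.4764 -0.3563  0.2871] -> [  0.02  10.57 -19.3 ] rows 3.5
[ 0.5131 -0.0215  0.2821] -> [ 33.7   10.46 -18.76] rows 6.4
```

apply_moves --deltas '[{"x": 0,"y": 1.4,"z": -2.6,"yaw": 0,"claw": 0},{"x": 0,"y": 3.7,"z": -6.8,"yaw": 0,"claw": 0},{"x": 0,"y": 6.5,"z": -12,"yaw": 0,"claw": 0},{"x": 0,"y": 10,"z": -18,"yaw": 0,"claw": 0},{"x": 0,"y": 10.5,"z": -19.2,"yaw": 0,"claw": 0},{"x": 0,"y": 10.5,"z": -19.2,"yaw": 0,"claw": 0}]'

```text
clock: 12.02
ee_pos: [0.4747, -0.3562, 0.2851]
orientation: [0.72, 0.649, 0.165, 0.183]
contact_force: [-0.4, 0.1, -5.0]
finger_gap: 0.229
```

```bash
python3 - <<'E'
from d import *
from h import *
p=snap('top');S=snap('side')
cv2.imwrite('pics/l1.png',np.hstack([cv2.resize(p['color'][150:300,290:430],None,fx=2.8,fy=2.8),cv2.resize(S['color'][130:280,270:410],None,fx=2.8,fy=2.8)]))
of=np.array([.4764-.4907,.0001,.0671])
deltas(saw(-.092,-.108,.215)+of,saw(-.092,-.108,.16)+of)
E
```

```text
12.12 p [ 0.474  -0.3554  0.2821] f [ 0.2 -0.4 -4.8] gap 0.228 q [ 0.52  0.25  0.33  1.91 -0.64  0.71  1.16]
[[0.105, 0.876, 0.472], [0.994, -0.094, -0.047], [0.003, 0.474, -0.881]]
[ 0.5131 -0.0215  0.2821] -> [33.62  0.29  0.28] rows 5.4
[ 0.5131 -0.0215  0.2271] -> [33.6  -2.32  5.12] rows 5.5
```

View pics/l1.png

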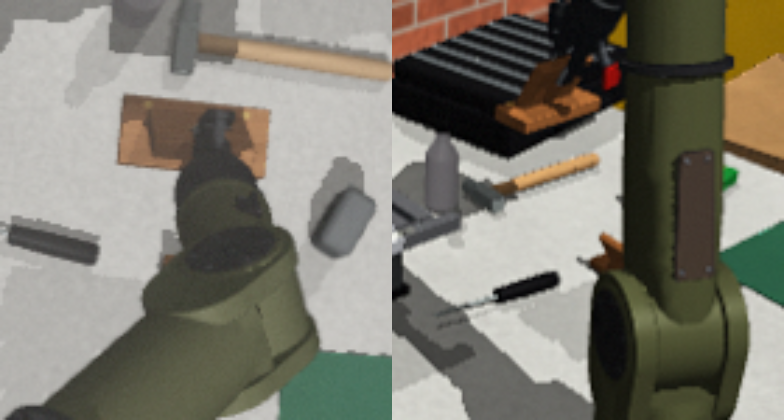

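apply_moves --deltas '[{"x": 5,"y": 0,"z": 0,"yaw": 0,"claw": 0},{"x": 11,"y": 0.1,"z": 0,"yaw": 0,"claw": 0},{"x": 17,"y": 0.1,"z": 0.1,"yaw": 0,"claw": 0},{"x": 23,"y": 0.2,"z": 0.2,"yaw": 0,"claw": 0},{"x": 29,"y": 0.3,"z": 0.3,"yaw": 0,"claw": 0},{"x": 33,"y": 0.3,"z": 0.3,"yaw": 0,"claw": 0},{"x": 33.6,"y": 0.3,"z": 0.3,"yaw": 0,"claw": 0},{"x": 33.6,"y": 0.3,"z": 0.3,"yaw": 0,"claw": 0}]'

```text
clock: 13.12
ee_pos: [0.513, -0.0218, 0.2808]
orientation: [0.72, 0.649, 0.163, 0.181]
contact_force: [-0.7, -0.9, -4.1]
finger_gap: 0.226
```

```bash
python3 - <<'E'
from d import *
from h import *
p=snap('top','o1.png');S=snap('side','o1s.png')
cv2.imwrite('pics/o1z.png',cv2.resize(p['color'][90:230,130:300],None,fx=4,fy=4,interpolation=cv2.INTER_CUBIC))
cv2.imwrite('pics/o1sz.png',cv2.resize(S['color'][150:280,150:330],None,fx=4,fy=4,interpolation=cv2.INTER_CUBIC))
of=np.array([.4764-.4907,.0001,.0671])
deltas(saw(-.092,-.108,.16)+of)
E
```

```text
13.22 p [ 0.5133 -0.0239  0.2817] f [ 0.6 -1.5 -4.3] gap 0.228 q [-0.27  0.06  0.23  2.14  0.13  0.46 -0.25]
[[0.107, 0.876, 0.471], [0.994, -0.094, -0.05], [0.001, 0.473, -0.881]]
[ 0.5131 -0.0215  0.2271] -> [ 0.24 -2.63  4.78] rows 0.9
```

View pics/o1z.png

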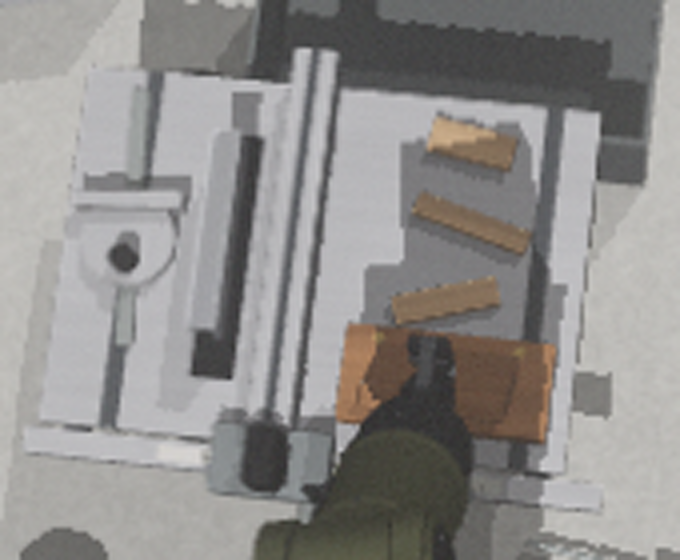

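View pics/o1sz.png

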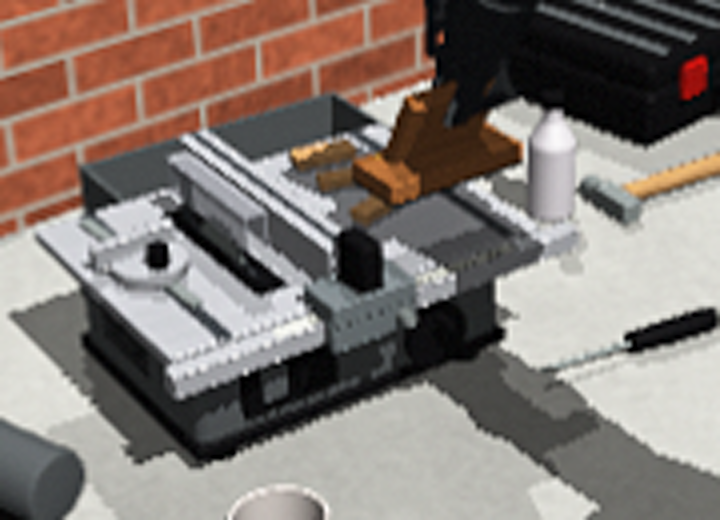

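```bash
python3 - <<'E'
from d import *
from h import *
from scipy.optimize import least_squares
p=snap('top')
px=np.array([(348,322),(556,345),(547,442),(338,421)],float)/4+[130,90]
obj=np.array([(.035,.075,.023),(.035,-.075,.023),(-.035,-.075,.023),(-.035,.075,.0)])
s=monitor.read_state();P=np.array(s['ee_pos'])
z=P[2]-.0671
def f(v):
    X=Ro.from_euler('z',v[2]).apply(obj)+[v[0],v[1],z];return (proj(p,X)-px).ravel()
r=least_squares(f,[.53,-.02,-.1]);print(r.x,r.fun.round(2))
R=Ro.from_euler('z',-SY);print('saw frame',R.apply(np.r_[r.x[:2],0]-SAW),'tcp-block',P[:2]-r.x[:2])
E
```

```text
[ 0.52469832 -0.02454535 -0.11446817] [-0.09 -0.29  0.35 -0.1  -0.35 -0.01  0.09  0.4 ]
saw frame [-0.0943792 -0.1111993  0.       ] tcp-block [-0.01119795  0.00023889]
```

apply_moves --deltas '[{"x": 0.1,"y": -1.2,"z": 2.3,"yaw": 0,"claw": 0},{"x": 0.2,"y": -2.3,"z": 4.3,"yaw": 0,"claw": 0},{"x": 0.2,"y": -2.8,"z": 5.2,"yaw": 0,"claw": 0},{"x": 0.2,"y": -3,"z": 5.6,"yaw": -0.8,"claw": 0},{"x": 0.2,"y": -3,"z": 5.6,"yaw": -0.8,"claw": 0}]'

```text
clock: 13.9
ee_pos: [0.5151, -0.0215, 0.2201]
orientation: [0.716, 0.653, 0.163, 0.184]
contact_force: [0.4, 0.6, -3.8]
finger_gap: 0.227
```

```bash
python3 - <<'E'
from d import *
from h import *
p=snap('top');S=snap('side')
cv2.imwrite('pics/s1.png',np.hstack([cv2.resize(p['color'][100:220,190:300],None,fx=3.5,fy=3.5),cv2.resize(S['color'][160:280,200:310],None,fx=3.5,fy=3.5)]))
deltas(saw(.115,-.111,.15)+[-.0112,0,.0671])
E
```

```text
14.0 p [ 0.5152 -0.0212  0.2204] f [ 0.3 -0.6 -4.5] gap 0.227 q [-0.26  0.15  0.23  2.25  0.14  0.26 -0.26]
[[0.094, 0.875, 0.475], [0.996, -0.08, -0.049], [-0.005, 0.477, -0.879]]
[ 0.722  -0.0442  0.2171] -> [-0.35 18.12 10.22] rows 3.3
```

View pics/s1.png

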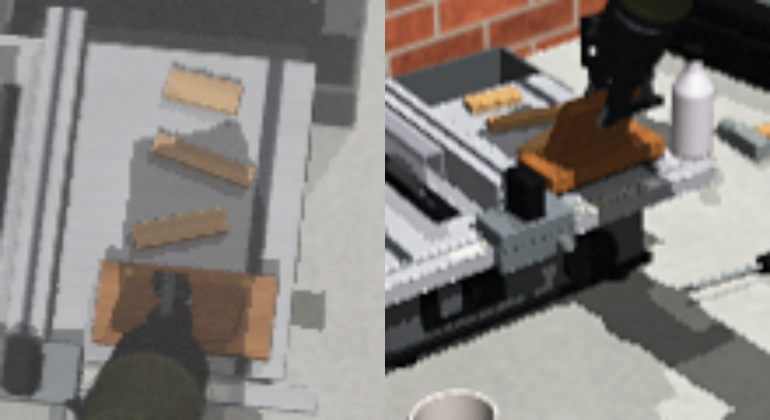

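apply_moves --deltas '[{"x": 0,"y": -0.1,"z": 0.2,"yaw": 0,"claw": 0},{"x": 0,"y": -0.15,"z": 0.28,"yaw": 0,"claw": 0},{"x": 0,"y": -0.15,"z": 0.28,"yaw": 0,"claw": 0}]'

```text
clock: 14.38
ee_pos: [0.516, -0.0213, 0.2182]
orientation: [0.716, 0.652, 0.165, 0.185]
contact_force: [-3.4, -0.5, 5.6]
finger_gap: 0.228
```

```bash
python3 - <<'E'
from d import *
M,p=deltas()
u=np.array([np.cos(SY),np.sin(SY),0])
for t in(.07,.14,.21,.215): deltas(p+u*t+[0,0,.0008])
print((M.T@u))
E
```

```text
14.38 p [ 0.516  -0.0213  0.2182] f [-3.4 -0.5  5.6] gap 0.228 q [-0.26  0.15  0.23  2.25  0.14  0.24 -0.26]
[[0.094, 0.874, 0.477], [0.996, -0.081, -0.049], [-0.005, 0.48, -0.877]]
14.38 p [ 0.516  -0.0213  0.2182] f [-3.4 -0.5  5.6] gap 0.228 q [-0.26  0.15  0.23  2.25  0.14  0.24 -0.26]
[[0.094, 0.874, 0.477], [0.996, -0.081, -0.049], [-0.005, 0.48, -0.877]]
[ 0.5857 -0.0279  0.219 ] -> [-0.    6.18  3.29] rows 1.1
14.38 p [ 0.516  -0.0213  0.2182] f [-3.4 -0.5  5.6] gap 0.228 q [-0.26  0.15  0.23  2.25  0.14  0.24 -0.26]
[[0.094, 0.874, 0.477], [0.996, -0.081, -0.049], [-0.005, 0.48, -0.877]]
[ 0.6554 -0.0345  0.219 ] -> [-1.000e-02  1.232e+01  6.640e+00] rows 2.2
14.38 p [ 0.516  -0.0213  0.2182] f [-3.4 -0.5  5.6] gap 0.228 q [-0.26  0.15  0.23  2.25  0.14  0.24 -0.26]
[[0.094, 0.874, 0.477], [0.996, -0.081, -0.049], [-0.005, 0.48, -0.877]]
[ 0.725  -0.0412  0.219 ] -> [-1.000e-02  1.847e+01  1.000e+01] rows 3.4
14.38 p [ 0.516  -0.0213  0.2182] f [-3.4 -0.5  5.6] gap 0.228 q [-0.26  0.15  0.23  2.25  0.14  0.24 -0.26]
[[0.094, 0.874, 0.477], [0.996, -0.081, -0.049], [-0.005, 0.48, -0.877]]
[ 0.73   -0.0417  0.219 ] -> [-1.000e-02  1.890e+01  1.024e+01] rows 3.4
[-5.73032612e-04  8.77460466e-01  4.79648623e-01]
```

apply_moves --deltas '[{"x": 0,"y": 1.8,"z": 0.9,"yaw": 0,"claw": 0},{"x": 0,"y": 4,"z": 2.1,"yaw": 0,"claw": 0},{"x": 0,"y": 6.2,"z": 3.3,"yaw": 0,"claw": 0},{"x": 0,"y": 8.4,"z": 4.5,"yaw": 0,"claw": 0},{"x": 0,"y": 10.6,"z": 5.7,"yaw": 0,"claw": 0},{"x": 0,"y": 12.3,"z": 6.64,"yaw": 0,"claw": 0}]'

```text
clock: 15.12
ee_pos: [0.6557, -0.034, 0.2179]
orientation: [0.716, 0.653, 0.165, 0.184]
contact_force: [-4.2, -0.1, 5.6]
finger_gap: 0.229
```

```bash
python3 - <<'E'
from d import *
from h import *
p=snap('top');S=snap('side')
cv2.imwrite('pics/s2.png',np.hstack([cv2.resize(p['color'][100:220,190:300],None,fx=3.5,fy=3.5),cv2.resize(S['color'][160:280,200:310],None,fx=3.5,fy=3.5)]))
M,P=deltas()
u=np.array([np.cos(SY),np.sin(SY),0])
w=Ro.from_euler('z',-SY).apply(P-SAW);print('tcp saw',w)
print(M.T@u)
E
```

```text
15.22 p [ 0.6566 -0.0341  0.2178] f [1.6 0.  0.9] gap 0.227 q [-0.1   0.35  0.12  1.95  0.03  0.35 -0.12]
[[0.094, 0.874, 0.477], [0.996, -0.08, -0.049], [-0.005, 0.48, -0.878]]
tcp saw [ 0.03780382 -0.10819327  0.21778194]
[-0.00124532  0.87751214  0.4795528 ]
```

View pics/s2.png

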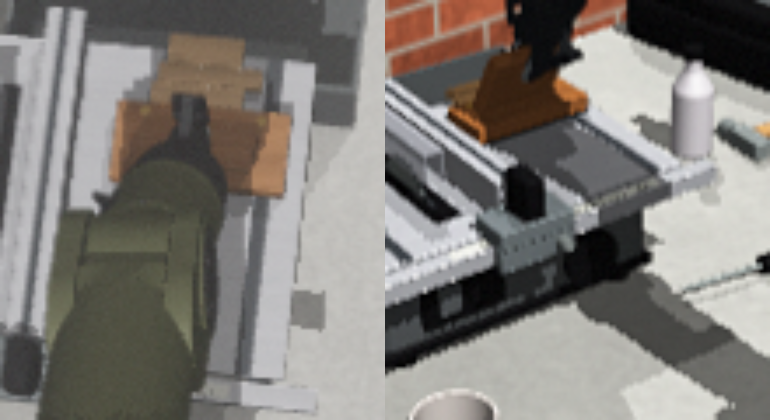

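apply_moves --deltas '[{"x": 0,"y": 1.7,"z": 0.95,"yaw": 0,"claw": 0},{"x": 0,"y": 3.8,"z": 2.1,"yaw": 0,"claw": 0},{"x": 0,"y": 5.6,"z": 3.05,"yaw": 0,"claw": 0},{"x": 0,"y": 6.5,"z": 3.55,"yaw": 0,"claw": 0},{"x": 0,"y": 6.5,"z": 3.55,"yaw": 0,"claw": 0}]'

```text
clock: 15.85
ee_pos: [0.7287, -0.0409, 0.2175]
orientation: [0.716, 0.653, 0.165, 0.184]
contact_force: [2.3, -1.2, 1.7]
finger_gap: 0.226
```

```bash
python3 - <<'E'
from d import *
from h import *
p=snap('top');S=snap('side')
cv2.imwrite('pics/s3.png',np.hstack([cv2.resize(p['color'][50:170,185:305],None,fx=3.3,fy=3.3),cv2.resize(S['color'][150:270,190:310],None,fx=3.3,fy=3.3)]))
M,P=deltas([.66,-.05,.29],[.4764,-.3563,.2871])
w=Ro.from_euler('z',-SY).apply(P-SAW);print('tcp saw',w)
E
```

```text
15.95 p [ 0.7283 -0.0409  0.2175] f [ 3.1 -0.5  2.8] gap 0.224 q [-0.07  0.45  0.09  1.77  0.01  0.42 -0.09]
[[0.094, 0.874, 0.476], [0.996, -0.08, -0.049], [-0.005, 0.479, -0.878]]
[ 0.66 -0.05  0.29] -> [-1.58 -2.43 -9.57] rows 1.6
[ 0.4764 -0.3563  0.2871] -> [-33.8  -16.17 -16.55] rows 6.6
tcp saw [ 0.10985452 -0.10814913  0.21750292]
```

View pics/s3.png

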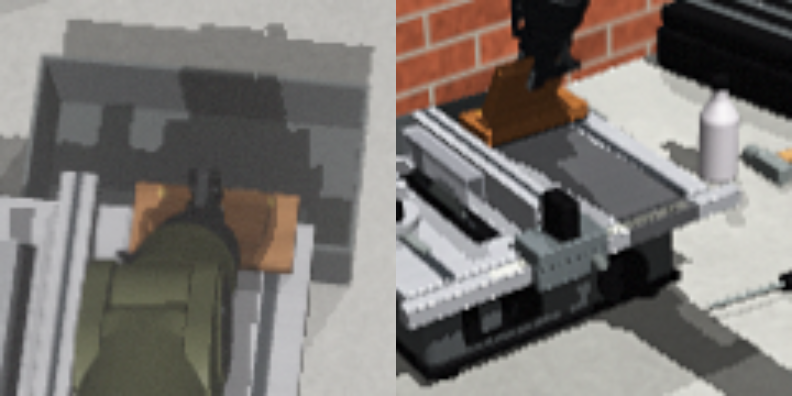

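apply_moves --deltas '[{"x": -0.6,"y": -0.5,"z": -4,"yaw": 0,"claw": 0},{"x": -1.6,"y": -2.4,"z": -9.5,"yaw": 0,"claw": 0},{"x": -5,"y": -4,"z": -10,"yaw": 0,"claw": 0},{"x": -33.2,"y": -15,"z": -15.5,"yaw": 0,"claw": 0},{"x": -33.2,"y": -15,"z": -15.5,"yaw": 0,"claw": 0},{"x": -33.2,"y": -15,"z": -15.5,"yaw": 0,"claw": 0},{"x": -33.2,"y": -15,"z": -15.5,"yaw": 0,"claw": 0},{"x": -33.2,"y": -15,"z": -15.5,"yaw": 0,"claw": 0},{"x": -33.2,"y": -15,"z": -15.5,"yaw": 0,"claw": 0},{"x": -33.2,"y": -15,"z": -15.5,"yaw": 0,"claw": 0}]'

```text
clock: 17.2
ee_pos: [0.4904, -0.3508, 0.2815]
orientation: [0.717, 0.653, 0.163, 0.181]
contact_force: [0.1, 0.3, -3.7]
finger_gap: 0.226
```

```bash
python3 - <<'E'
from d import *
from h import *
p=snap('top','b1.png');S=snap('side')
cv2.imwrite('pics/b1z.png',np.hstack([cv2.resize(p['color'][50:270,140:400],None,fx=2,fy=2),cv2.resize(S['color'][150:300,200:340],None,fx=1.8,fy=2.933)]))
M,P=deltas([.49,-.352,.09],[.49,-.352,.070])
E
```

```text
17.3 p [ 0.4919 -0.3497  0.2823] f [ 0.8  1.3 -4.6] gap 0.224 q [ 0.8   0.25 -0.06  1.89 -0.46  0.65  0.97]
[[0.091, 0.877, 0.472], [0.996, -0.078, -0.046], [-0.004, 0.475, -0.88]]
[ 0.49  -0.352  0.09 ] -> [-0.17 -9.28 16.84] rows 3.1
[ 0.49  -0.352  0.07 ] -> [ -0.17 -10.23  18.6 ] rows 3.4
```

View pics/b1z.png

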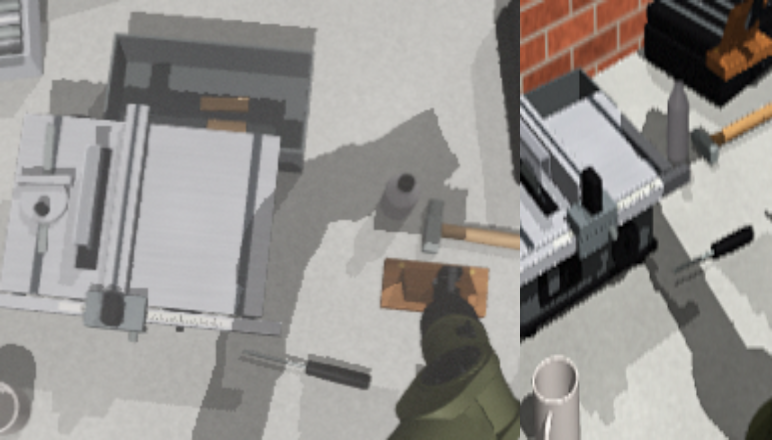

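apply_moves --deltas '[{"x": -0.1,"y": -3,"z": 5.5,"yaw": 0,"claw": 0},{"x": -0.2,"y": -6,"z": 11,"yaw": 0,"claw": 0},{"x": -0.2,"y": -8.5,"z": 15.4,"yaw": 0,"claw": 0},{"x": -0.2,"y": -9.8,"z": 17.8,"yaw": 0,"claw": 0},{"x": -0.2,"y": -10.2,"z": 18.6,"yaw": 0,"claw": 0},{"x": -0.2,"y": -10.2,"z": 18.6,"yaw": 0,"claw": 0}]'

```text
clock: 18.05
ee_pos: [0.4909, -0.3533, 0.0696]
orientation: [0.716, 0.654, 0.163, 0.182]
contact_force: [-3.1, -0.7, 0.5]
finger_gap: 0.229
```

```bash
python3 - <<'E'
from d import *
M,P=deltas()
E
```

```text
18.05 p [ 0.4909 -0.3533  0.0696] f [-3.1 -0.7  0.5] gap 0.229 q [ 0.9   0.56 -0.22  2.15 -1.39  0.18  2.01]
[[0.092, 0.877, 0.472], [0.996, -0.079, -0.048], [-0.005, 0.475, -0.88]]
```

apply_moves --deltas '[{"x": 0,"y": 0,"z": 0,"yaw": 0,"claw": 0.4},{"x": 0,"y": 0,"z": 0,"yaw": 0,"claw": 0.7},{"x": 0,"y": 0,"z": 0,"yaw": 0,"claw": 0.7},{"x": 0,"y": 0,"z": -2,"yaw": 0,"claw": 0.7},{"x": 0,"y": 0,"z": -6,"yaw": 0,"claw": 0.7},{"x": 0,"y": 0,"z": -11,"yaw": 0,"claw": 0.7},{"x": 0,"y": 0,"z": -15,"yaw": 0,"claw": 0.7}]'

```text
clock: 18.92
ee_pos: [0.4185, -0.3476, 0.205]
orientation: [0.716, 0.653, 0.163, 0.184]
contact_force: [1.0, -0.3, 0.2]
finger_gap: 0.701
```

```bash
python3 - <<'E'
from d import *
from h import *
p=snap('top','c1.png');S=snap('side','c1s.png')
cv2.imwrite('pics/c1z.png',np.hstack([cv2.resize(p['color'][50:270,140:400],None,fx=2,fy=2),cv2.resize(S['color'][150:300,200:340],None,fx=1.8,fy=2.933)]))
cv2.imwrite('pics/c1bin.png',np.clip(cv2.resize(p['color'][60:140,180:305],None,fx=6,fy=6,interpolation=cv2.INTER_CUBIC).astype(int)*2,0,255).astype(np.uint8))
M,P=deltas()
E
```

```text
19.02 p [ 0.4186 -0.3493  0.2073] f [ 0.7 -0.8  0.1] gap 0.7 q [ 0.71  0.27  0.2   2.13 -0.86  0.54  1.5 ]
[[0.096, 0.874, 0.477], [0.995, -0.079, -0.055], [-0.01, 0.48, -0.877]]
```

View pics/c1z.png

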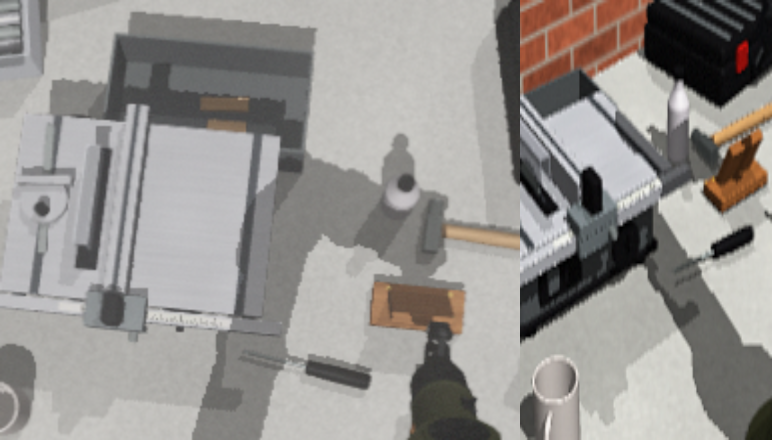

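View pics/c1bin.png

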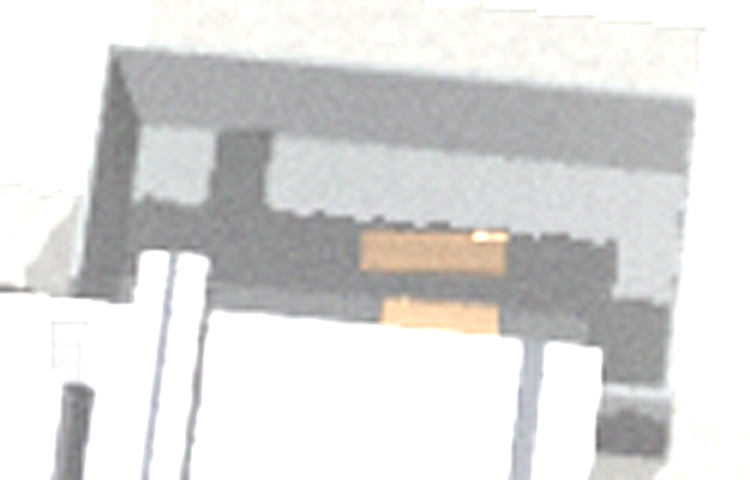

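```bash
python3 - <<'E'
import cv2,numpy as np
a=cv2.imread('pics/c1.png')
def z(x0,y0,x1,y1,f,n):
    c=cv2.resize(a[y0:y1,x0:x1],None,fx=f,fy=f,interpolation=cv2.INTER_CUBIC)
    for i in range(x0,x1,5): cv2.line(c,((i-x0)*f,0),((i-x0)*f,6 if i%10 else 14),(0,0,255),1)
    for i in range(y0,y1,5): cv2.line(c,(0,(i-y0)*f),(6 if i%10 else 14,(i-y0)*f),(0,0,255),1)
    cv2.imwrite(n,c)
z(135,98,215,160,9,'pics/f1.png')
z(170,180,240,225,11,'pics/f2.png')
E
```

```text
(no output)
```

View pics/f1.png

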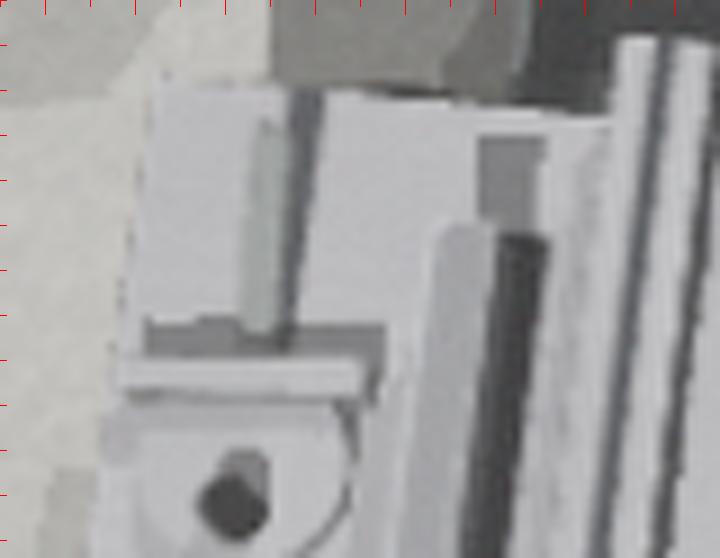

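View pics/f2.png

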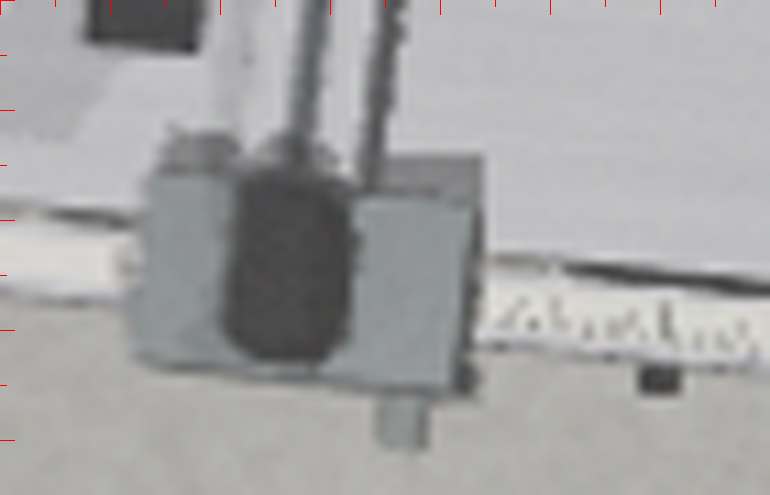

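```bash
python3 - <<'E'
from d import *
from h import *
p=snap('top')
def sf(px,z):
    return Ro.from_euler('z',-SY).apply(onplane(p,px,z)-SAW)[:2]*1000
f1=lambda x,y:(135+x/9,98+y/9)
f2=lambda x,y:(170+x/11,180+y/11)
L=[('bar left rear',f1(617,50),.195,0),('bar right rear',f1(712,50),.195,-32),('groove rear',f1(663,50),.19,-16),('groove mid',f1(601,530),.19,-16),
('grip left',f2(227,265),.217,-4),('head left',f2(140,265),.17,29),('head right',f2(465,290),.17,-61),
('groove front',f2(308,60),.19,-16),('bar right front',f2(380,60),.195,-32)]
for n,px,z,o in L:
    s=sf(px,z);print(n,s.round(1),'face y',round(s[1]-o,1),'f',round(70-(s[1]-o),1))
# table left edge check and blade slot
for n,px,z in(('table left',f1(125,270),.15),('slot right',f1(545,245),.15),('slot left',f1(498,245),.15),('slot front right',f2(200,20),.15),('guard topL',f1(440,250),.218),('guard topR',f1(495,250),.218)):
    print(n,sf(px,z).round(1))
E
```

```text
bar left rear [148.8  32.9] face y 32.9 f 37.1
bar right rear [151.5   1.2] face y 33.2 f 36.8
groove rear [151.7  18.4] face y 34.4 f 35.6
groove mid [-13.2  18.9] face y 34.9 f 35.1
grip left [-159.   30.] face y 34.0 f 36.0
head left [-155.6   62. ] face y 33.0 f 37.0
head right [-153.9  -26.2] face y 34.8 f 35.2
groove front [-99.1  19.8] face y 35.8 f 34.2
bar right front [-98.1  -0.1] face y 31.9 f 38.1
table left [ 71.  200.4]
slot right [92.1 56.9]
slot left [90.7 73. ]
slot front right [-84.6  57.6]
guard topL [68.8 78.2]
guard topR [70.3 60.2]
```

```bash
cat > t5.py <<'E'
from sim import *
from h import monitor
np.set_printoptions(precision=3,suppress=True)
s=monitor.read_state();q0=np.clip(np.array(s['q']),lo+1e-4,hi-1e-4)
p0,R0=fk(q0);Mz=R0.as_matrix()[:,2]
def go2(q,p,R):
    n=0
    for _ in range(60):
        cp,cR=fk(q);d=p-cp;a=(R*cR.inv()).as_rotvec()
        f=max(np.linalg.norm(d)/.0625,np.degrees(np.linalg.norm(a))/10.7,1)
        q=solve_dls(cp+d/f,Ro.from_rotvec(a/f)*cR,q,n=12);n+=1
        if f<=1:break
    P,RR=fk(q);return q,np.linalg.norm(P-p)*1000,np.degrees((R*RR.inv()).as_rotvec()),n
if __name__=='__main__':
  for yaw in(90,-90):
    R=R0*Ro.from_euler('z',yaw,degrees=True);print(yaw)
    G=saw(-.157,.018,.200)+.019*Mz;v=Ro.from_euler('z',SY).apply([0,-.064,0])
    q=q0
    for n,p in(('w',np.array([.45,-.1,.38])),('above',G+[0,0,.13]),('G',G),('slid',G+v),('up',G+v+[0,0,.13])):
        q,e,r,k=go2(q,p,R);print(n,p.round(3),q,round(e,1),r.round(1),k)
E
python3 t5.py
```

```text
90
w [ 0.45 -0.1   0.38] [ 0.136 -0.128  0.052  2.024 -0.046  0.748 -1.448] 0.0 [-0.  0. -0.] 9
above [0.484 0.109 0.313] [-0.001  0.017 -0.469  2.085  0.454  0.663 -2.438] 0.0 [-0. -0. -0.] 4
G [0.484 0.109 0.183] [-0.661  0.208  0.241  2.326  0.855  0.27  -2.89 ] 0.0 [-0. -0. -0.] 3
slid [0.478 0.045 0.183] [-0.479  0.172  0.228  2.377  0.823  0.188 -2.708] 0.0 [0. 0. 0.] 2
up [0.478 0.045 0.313] [-0.262 -0.031 -0.023  2.132  0.332  0.6   -2.181] 0.0 [0. 0. 0.] 3
-90
w [ 0.45 -0.1   0.38] [ 0.306 -0.126 -0.091  2.022 -0.089  0.749  1.742] 0.0 [ 0. -0.  0.] 9
above [0.484 0.109 0.313] [ 0.173  0.021 -0.646  2.084  0.462  0.665  0.695] 0.0 [-0. -0. -0.] 4
G [0.484 0.109 0.183] [-0.048  0.221 -0.503  2.319  1.116  0.439 -0.031] 0.0 [-0. -0. -0.] 3
slid [0.478 0.045 0.183] [ 0.103  0.181 -0.459  2.37   1.115  0.32   0.121] 0.0 [0. 0. 0.] 2
up [0.478 0.045 0.313] [ 0.433 -0.031 -0.691  2.126  0.284  0.589  1.016] 0.0 [0. 0. 0.] 3
```

```bash
python3 - <<'E'
from d import *
M,P=deltas([.45,-.1,.38])
E
```

```text
19.07 p [ 0.4194 -0.3485  0.2055] f [ 0.7 -0.1 -0.2] gap 0.702 q [ 0.71  0.27  0.19  2.13 -0.86  0.54  1.51]
[[0.094, 0.874, 0.476], [0.996, -0.078, -0.053], [-0.009, 0.479, -0.878]]
[ 0.45 -0.1   0.38] -> [ 24.87   9.09 -15.17] rows 4.9
```

apply_moves --deltas '[{"x": 1,"y": 0.5,"z": -4,"yaw": 0,"claw": 0.7},{"x": 24.9,"y": 9.1,"z": -15.2,"yaw": -90,"claw": 1},{"x": 24.9,"y": 9.1,"z": -15.2,"yaw": -90,"claw": 1},{"x": 24.9,"y": 9.1,"z": -15.2,"yaw": -90,"claw": 1},{"x": 24.9,"y": 9.1,"z": -15.2,"yaw": -90,"claw": 1},{"x": 24.9,"y": 9.1,"z": -15.2,"yaw": -90,"claw": 1},{"x": 24.9,"y": 9.1,"z": -15.2,"yaw": -90,"claw": 1},{"x": 24.9,"y": 9.1,"z": -15.2,"yaw": -90,"claw": 1},{"x": 24.9,"y": 9.1,"z": -15.2,"yaw": -90,"claw": 1},{"x": 24.9,"y": 9.1,"z": -15.2,"yaw": -90,"claw": 1},{"x": 24.9,"y": 9.1,"z": -15.2,"yaw": -90,"claw": 1}]'

```text
clock: 20.45
ee_pos: [0.4506, -0.0987, 0.3777]
orientation: [0.044, 0.969, -0.014, 0.245]
contact_force: [0.6, -0.4, -0.5]
finger_gap: 0.997
```

```bash
cat > t6.py <<'E'
from d import *
M,P=deltas()
Mz=M[:,2];print('y az',np.degrees(np.arctan2(M[1,1],M[0,1])))
G=saw(-.157,.018,.200)+.019*Mz
deltas(G+[0,0,.1],G)
E
python3 t6.py
```

```text
20.45 p [ 0.4506 -0.0987  0.3777] f [ 0.6 -0.4 -0.5] gap 0.997 q [ 0.15 -0.12  0.04  2.02 -0.05  0.75  1.7 ]
[[-0.876, 0.093, 0.473], [0.079, 0.996, -0.048], [-0.475, -0.005, -0.88]]
y az 84.68859054825647
20.45 p [ 0.4506 -0.0987  0.3777] f [ 0.6 -0.4 -0.5] gap 0.997 q [ 0.15 -0.12  0.04  2.02 -0.05  0.75  1.7 ]
[[-0.876, 0.093, 0.473], [0.079, 0.996, -0.048], [-0.475, -0.005, -0.88]]
[0.4836 0.1091 0.2833] -> [ 3.24 21.04  8.86] rows 3.7
[0.4836 0.1091 0.1833] -> [ 7.99 21.08 17.66] rows 4.6
```

apply_moves --deltas '[{"x": 3.2,"y": 21,"z": 8.9,"yaw": 0,"claw": 1},{"x": 3.2,"y": 21,"z": 8.9,"yaw": 0,"claw": 1},{"x": 3.2,"y": 21,"z": 8.9,"yaw": 0,"claw": 1},{"x": 3.2,"y": 21,"z": 8.9,"yaw": 0,"claw": 1},{"x": 3.2,"y": 21,"z": 8.9,"yaw": 0,"claw": 1},{"x": 3.2,"y": 21,"z": 8.9,"yaw": 0,"claw": 1}]'

```text
clock: 21.2
ee_pos: [0.4839, 0.1076, 0.2833]
orientation: [0.045, 0.969, -0.014, 0.244]
contact_force: [-0.2, 0.1, 0.9]
finger_gap: 1.002
```

```bash
python3 t6.py;python3 - <<'E'
from h import *
p=snap('top');S=snap('side')
cv2.imwrite('pics/fa.png',np.hstack([cv2.resize(p['color'][130:250,140:260],None,fx=3.3,fy=3.3),cv2.resize(S['color'][150:270,190:310],None,fx=3.3,fy=3.3)]))
E
```

```text
21.2 p [0.4839 0.1076 0.2833] f [-0.2  0.1  0.9] gap 1.002 q [-0.03  0.05 -0.45  2.14  0.53  0.59  0.62]
[[-0.877, 0.094, 0.472], [0.08, 0.996, -0.049], [-0.475, -0.006, -0.88]]
y az 84.63364174332953
21.2 p [0.4839 0.1076 0.2833] f [-0.2  0.1  0.9] gap 1.002 q [-0.03  0.05 -0.45  2.14  0.53  0.59  0.62]
[[-0.877, 0.094, 0.472], [0.08, 0.996, -0.049], [-0.475, -0.006, -0.88]]
[0.4836 0.1091 0.2833] -> [ 0.04  0.14 -0.02] rows 0.0
[0.4836 0.1091 0.1833] -> [4.79 0.2  8.78] rows 1.6
```

View pics/fa.png

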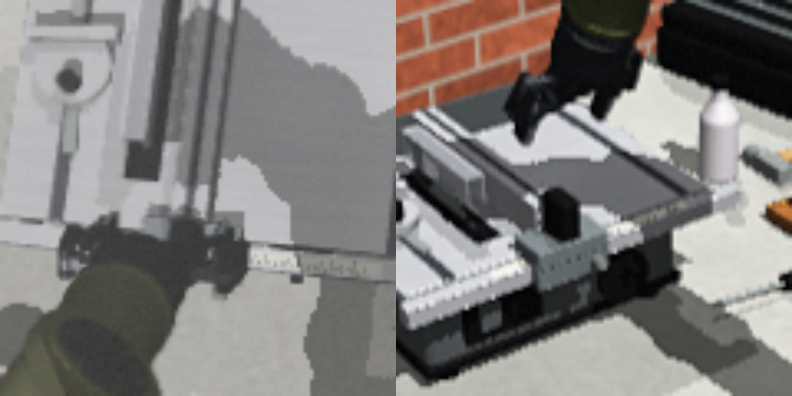

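apply_moves --deltas '[{"x": 1.6,"y": 0.2,"z": 3,"yaw": 0,"claw": 1},{"x": 3.2,"y": 0.2,"z": 6,"yaw": 0,"claw": 1},{"x": 4.3,"y": 0.2,"z": 8,"yaw": 0,"claw": 1},{"x": 4.7,"y": 0.2,"z": 8.7,"yaw": 0,"claw": 1},{"x": 4.7,"y": 0.2,"z": 8.7,"yaw": 0,"claw": 1}]'

```text
clock: 21.92
ee_pos: [0.4844, 0.108, 0.1849]
orientation: [0.046, 0.968, -0.015, 0.245]
contact_force: [0.2, -0.1, 0.8]
finger_gap: 0.998
```

```bash
python3 t6.py;python3 - <<'E'
from h import *
p=snap('top');S=snap('side')
cv2.imwrite('pics/fb.png',np.hstack([cv2.resize(p['color'][130:250,140:260],None,fx=3.3,fy=3.3),cv2.resize(S['color'][150:270,190:310],None,fx=3.3,fy=3.3)]))
E
```

```text
21.93 p [0.4844 0.108  0.1849] f [ 0.2 -0.1  0.8] gap 0.998 q [-0.17  0.21 -0.34  2.31  1.05  0.4   0.05]
[[-0.876, 0.095, 0.473], [0.081, 0.995, -0.051], [-0.476, -0.006, -0.879]]
y az 84.52794716847025
21.93 p [0.4844 0.108  0.1849] f [ 0.2 -0.1  0.8] gap 0.998 q [-0.17  0.21 -0.34  2.31  1.05  0.4   0.05]
[[-0.876, 0.095, 0.473], [0.081, 0.995, -0.051], [-0.476, -0.006, -0.879]]
[0.4836 0.109  0.2833] -> [-4.61  0.03 -8.69] rows 1.6
[0.4836 0.109  0.1833] -> [0.15 0.1  0.1 ] rows 0.0
```

View pics/fb.png

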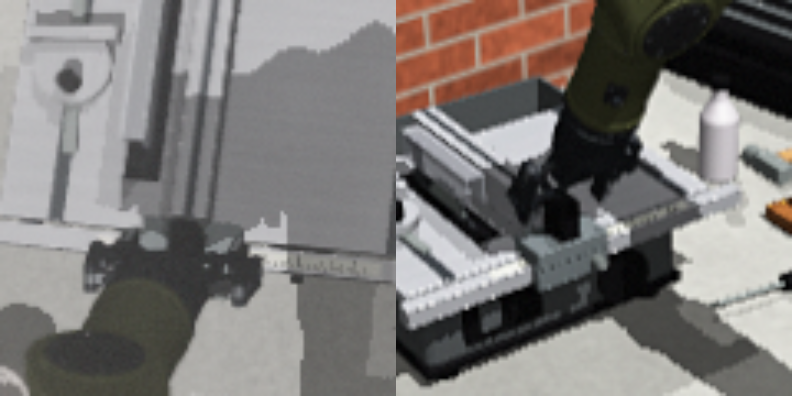

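apply_moves --deltas '[{"x": 0,"y": 0,"z": 0,"yaw": 0,"claw": 0.6},{"x": 0,"y": 0,"z": 0,"yaw": 0,"claw": 0.3},{"x": 0,"y": 0,"z": 0,"yaw": 0,"claw": 0.2},{"x": 0,"y": 0,"z": 0,"yaw": 0,"claw": 0.2},{"x": 0,"y": 0,"z": 0,"yaw": 0,"claw": 0.2}]' --squeeze 30

```text
clock: 22.65
ee_pos: [0.4845, 0.1095, 0.1853]
orientation: [0.045, 0.968, -0.014, 0.246]
contact_force: [-4.2, -0.1, 5.3]
finger_gap: 0.279
```

```bash
cat > t7.py <<'E'
from d import *
from h import *
M,P=deltas()
gp=P-.019*M[:,2];print('grasp pt saw',(Ro.from_euler('z',-SY).apply(gp-SAW)*1000).round(1))
p=snap('top','%s.png'%sys.argv[1])
a=p['color']
cv2.imwrite('pics/%sz.png'%sys.argv[1],np.vstack([cv2.resize(a[100:160,135:220],None,fx=9,fy=5,interpolation=cv2.INTER_CUBIC),cv2.resize(a[160:220,135:220],None,fx=9,fy=5,interpolation=cv2.INTER_CUBIC)]))
v=Ro.from_euler('z',SY).apply([0,-1,0]);print('saw -y in tool',M.T@v)
E
python3 t7.py k1
```

```text
22.65 p [0.4845 0.1095 0.1853] f [-4.2 -0.1  5.3] gap 0.279 q [-0.17  0.21 -0.34  2.31  1.05  0.4   0.05]
[[-0.875, 0.094, 0.474], [0.08, 0.996, -0.049], [-0.477, -0.005, -0.879]]
grasp pt saw [-156.2   18.5  202. ]
saw -y in tool [ 0.00335445 -0.99998786  0.00360965]
```

View pics/k1z.png

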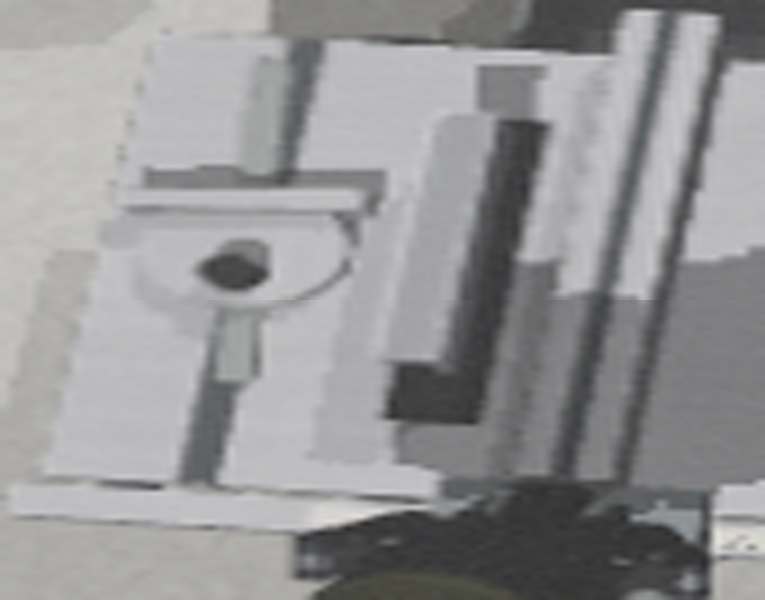

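apply_moves --deltas '[{"x": 0,"y": -1,"z": 0,"yaw": 0,"claw": 0.2},{"x": 0,"y": -2.2,"z": 0,"yaw": 0,"claw": 0.2},{"x": 0,"y": -3.4,"z": 0,"yaw": 0,"claw": 0.2},{"x": 0,"y": -4.6,"z": 0,"yaw": 0,"claw": 0.2},{"x": 0,"y": -5.7,"z": 0,"yaw": 0,"claw": 0.2},{"x": 0,"y": -6.4,"z": 0,"yaw": 0,"claw": 0.2},{"x": 0,"y": -6.4,"z": 0,"yaw": 0,"claw": 0.2},{"x": 0,"y": -6.4,"z": 0,"yaw": 0,"claw": 0.2}]'

```text
clock: 23.7
ee_pos: [0.4779, 0.0449, 0.1853]
orientation: [0.045, 0.968, -0.015, 0.245]
contact_force: [-5.1, -0.2, 7.1]
finger_gap: 0.277
```

```bash
python3 t7.py k2; python3 - <<'E'
import cv2
a=cv2.imread('pics/k2.png')
x0,y0,x1,y1,f=190,98,270,160,9
c=cv2.resize(a[y0:y1,x0:x1],None,fx=f,fy=f,interpolation=cv2.INTER_CUBIC)
cv2.imwrite('pics/k2b.png',c)
E
```

```text
23.7 p [0.4779 0.0449 0.1853] f [-5.1 -0.2  7.1] gap 0.277 q [-0.02  0.17 -0.31  2.37  1.02  0.29  0.22]
[[-0.876, 0.095, 0.473], [0.08, 0.995, -0.05], [-0.476, -0.006, -0.879]]
grasp pt saw [-156.6  -46.4  202. ]
saw -y in tool [ 0.00300896 -0.99998172  0.00524484]
```

View pics/k2b.png

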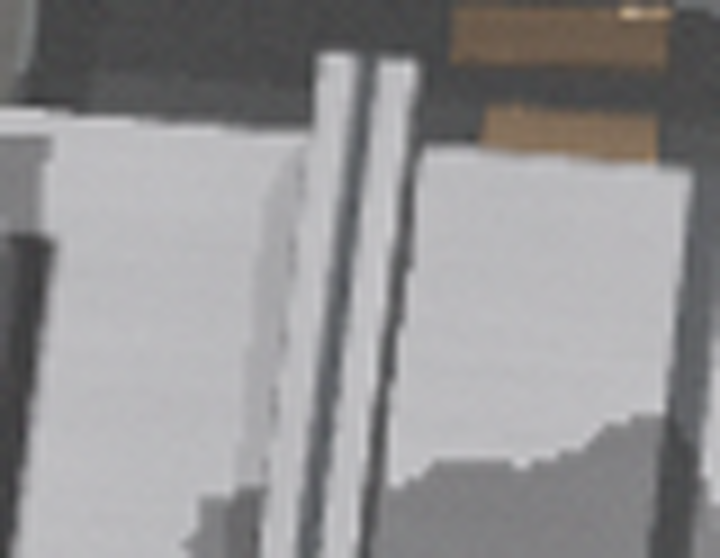

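```bash
python3 - <<'E'
from d import *
from h import *
p=snap('top')
def sf(px,z): return Ro.from_euler('z',-SY).apply(onplane(p,px,z)-SAW)[:2]*1000
f=lambda x,y:(190+x/9,98+y/9)
for n,px,z,o in[('left rear',f(317,65),.195,0),('right rear',f(420,70),.195,-32),('groove rear',f(367,65),.19,-16),('left mid',f(263,540),.195,0),('groove mid',f(311,540),.19,-16),('right mid',f(362,540),.195,-32)]:
    s=sf(px,z);print(n,s.round(1),'f',round(70-(s[1]-o),1))
deltas()
E
```

```text
left rear [149.3 -32.6] f 102.6
right rear [150.7 -66.9] f 104.9
groove rear [152.4 -48.5] f 102.5
left mid [-12.9 -33.6] f 103.6
groove mid [-10.3 -48.6] f 102.6
right mid [ -9.9 -65.8] f 103.8
23.8 p [0.4779 0.0449 0.1853] f [-5.5 -0.4  6.6] gap 0.278 q [-0.02  0.17 -0.31  2.36  1.02  0.29  0.22]
[[-0.876, 0.095, 0.473], [0.08, 0.995, -0.05], [-0.476, -0.006, -0.879]]
```

```bash
cat > prof.py <<'E'
from d import *
from h import *
p=snap('top');a=p['color']
def edges(img,z,rows,lo_,hi_):
    pass
import collections
def sf(px,z): return Ro.from_euler('z',-SY).apply(onplane(p,px,z)-SAW)*1000
def inv(xs,ys,z): return proj(p,[saw(xs/1000,ys/1000,z)])[0]
def prof(img,z,y0,y1,xs=np.arange(-90,125,3)):
    # mean gray along saw-y at plane z, averaging over saw x
    g=cv2.cvtColor(img,cv2.COLOR_BGR2GRAY).astype(np.float32)
    ys=np.arange(y0,y1,.5);out=[]
    X=np.array([[saw(x/1000,y/1000,z) for y in ys] for x in xs]).reshape(-1,3)
    px=proj(p,X).astype(np.float32).reshape(len(xs),len(ys),2)
    v=cv2.remap(g,px[...,0],px[...,1],cv2.INTER_CUBIC)
    return ys,v
def show(img,name,z,y0,y1,xs,k=8):
    ys,v=prof(img,z,y0,y1,xs);m=np.median(v,0);d=np.gradient(cv2.GaussianBlur(m.reshape(1,-1),(0,0),2).ravel(),.5)
    pk=[i for i in range(2,len(d)-2) if abs(d[i])>=max(abs(d[i-2:i+3])) and abs(d[i])>1.5]
    print(name,[(float(ys[i]),round(float(d[i]),1)) for i in pk])
for n in('c1','k2'):
    img=cv2.imread('pics/%s.png'%n)
    show(img,n+' bar z.195 rear',.195,-90,60,np.arange(60,145,3))
    show(img,n+' bar z.195 ovr',.195,-90,60,np.arange(142,153,2))
    show(img,n+' tableL z.15 ',.15,185,215,np.arange(90,130,3))
    show(img,n+' tableR z.15 ',.15,-215,-185,np.arange(30,110,3))
    show(img,n+' slot z.15 ',.15,40,90,np.arange(90,110,3))
    show(img,n+' slot z.15 front ',.15,40,90,np.arange(-95,-75,3))
E
python3 prof.py
```

```text
c1 bar z.195 rear [(-4.0, -21.6), (2.0, 20.5), (15.5, -17.9), (22.0, 17.2), (33.5, -4.8), (42.0, 3.0), (47.0, -10.3), (52.0, -11.0)]
c1 bar z.195 ovr [(2.0, 19.0), (15.5, -15.2), (21.5, 18.6), (28.5, 2.3), (34.5, -22.4), (43.0, -1.9)]
c1 tableL z.15  [(200.0, -1.5), (204.0, 3.2)]
c1 tableR z.15  [(-197.5, 9.4), (-191.5, 13.7)]
c1 slot z.15  [(42.0, -4.9), (50.5, 3.1), (62.0, -10.6), (76.5, 10.0), (85.0, 5.7)]
c1 slot z.15 front  [(43.0, -4.7), (51.5, 2.4), (58.5, -22.8), (88.5, 3.2)]
k2 bar z.195 rear [(-69.5, -23.3), (-63.5, 22.5), (-51.0, -20.6), (-43.5, 17.8), (-32.5, -7.4), (-28.0, 1.6), (-19.5, 3.8), (47.0, -11.2), (52.0, -11.2)]
k2 bar z.195 ovr [(-64.5, 22.2), (-51.5, -20.0), (-44.0, 18.1), (-31.0, -25.2), (-26.5, 1.9)]
k2 tableL z.15  [(200.0, -1.6), (204.0, 3.4)]
k2 tableR z.15  [(-201.0, -15.9), (-196.5, 18.2)]
k2 slot z.15  [(62.0, -10.5), (76.5, 9.9), (85.0, 6.2)]
k2 slot z.15 front  [(58.5, -23.7), (88.5, 2.6)]
```

```bash
cat > p2.py <<'E'
from prof import *
print('----')
for n in('k2','c1'):
    img=cv2.imread('pics/%s.png'%n)
    for nm,a0,a1,xs in(('L rear',190,212,np.arange(95,130,2)),('L front',190,212,np.arange(-120,-80,2)),('R rear',-212,-188,np.arange(60,120,2)),('R front',-212,-188,np.arange(-120,-60,2))):
        ys,v=prof(img,.15,a0,a1,xs);print(n,nm,[(float(y),int(m)) for y,m in zip(ys[::3],np.median(v,0)[::3])])
    for nm,y0 in(('rear edge',-170),('rear edge',150)):
        xs=np.arange(125,155,1.5);ys,v=prof(img,.15,y0-15,y0+15,xs);print(n,nm,y0,[(float(x),int(m)) for x,m in zip(xs,np.median(v,1))])
E
python3 p2.py | sed -n '/----/,$p'
```

```text
----
k2 L rear [(190.0, 185), (191.5, 185), (193.0, 185), (194.5, 185), (196.0, 186), (197.5, 187), (199.0, 185), (200.5, 181), (202.0, 179), (203.5, 185), (205.0, 191), (206.5, 191), (208.0, 190), (209.5, 191), (211.0, 191)]
k2 L front [(190.0, 186), (191.5, 186), (193.0, 186), (194.5, 186), (196.0, 186), (197.5, 187), (199.0, 187), (200.5, 183), (202.0, 175), (203.5, 171), (205.0, 171), (206.5, 172), (208.0, 172), (209.5, 172), (211.0, 171)]
k2 R rear [(-212.0, 110), (-210.5, 106), (-209.0, 106), (-207.5, 111), (-206.0, 114), (-204.5, 112), (-203.0, 109), (-201.5, 102), (-200.0, 108), (-198.5, 121), (-197.0, 151), (-195.5, 181), (-194.0, 191), (-192.5, 188), (-191.0, 188), (-189.5, 187)]
k2 R front [(-212.0, 141), (-210.5, 134), (-209.0, 135), (-207.5, 135), (-206.0, 146), (-204.5, 152), (-203.0, 154), (-201.5, 153), (-200.0, 152), (-198.5, 155), (-197.0, 157), (-195.5, 176), (-194.0, 191), (-192.5, 190), (-191.0, 179), (-189.5, 155)]
k2 rear edge -170 [(125.0, 153), (126.5, 158), (128.0, 160), (129.5, 160), (131.0, 161), (132.5, 161), (134.0, 164), (135.5, 162), (137.0, 155), (138
[... 1265 characters left out ...]
 128), (-198.5, 121), (-197.0, 119), (-195.5, 126), (-194.0, 131), (-192.5, 133), (-191.0, 133), (-189.5, 133)]
c1 rear edge -170 [(125.0, 155), (126.5, 161), (128.0, 162), (129.5, 161), (131.0, 161), (132.5, 162), (134.0, 164), (135.5, 162), (137.0, 155), (138.5, 143), (140.0, 122), (141.5, 100), (143.0, 87), (144.5, 84), (146.0, 86), (147.5, 86), (149.0, 85), (150.5, 86), (152.0, 85), (153.5, 84)]
c1 rear edge 150 [(125.0, 150), (126.5, 149), (128.0, 150), (129.5, 159), (131.0, 159), (132.5, 160), (134.0, 161), (135.5, 160), (137.0, 161), (138.5, 161), (140.0, 155), (141.5, 143), (143.0, 131), (144.5, 128), (146.0, 131), (147.5, 133), (149.0, 132), (150.5, 131), (152.0, 132), (153.5, 132)]
```

```bash
python3 - <<'E'
import cv2
a=cv2.imread('pics/c1.png')
f=11
c=cv2.resize(a[118:190,172:236],None,fx=f,fy=8,interpolation=cv2.INTER_CUBIC)
cv2.imwrite('pics/bl.png',c)
E
```

```text
(no output)
```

View pics/bl.png

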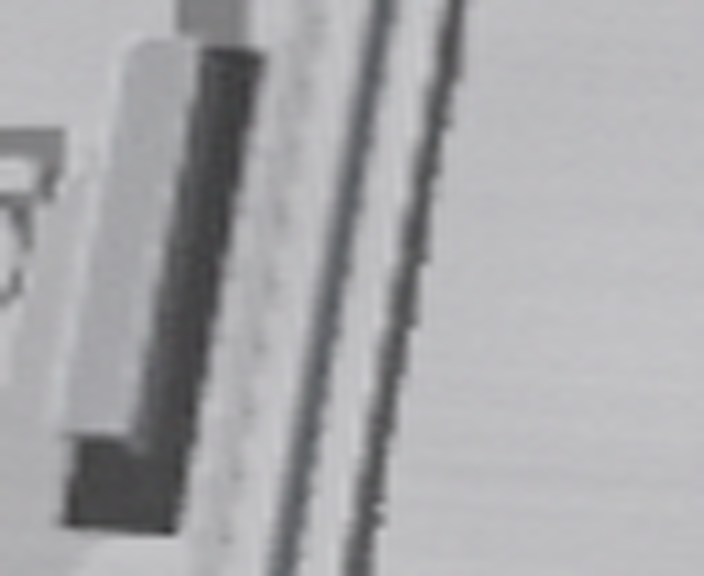

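```bash
python3 - <<'E' | sed -n '/====/,$p'
import prof
from prof import *
print('====')
S=snap('side','k2s.png')
prof.p=S
img=S['color']
def dump(nm,z,y0,y1,xs,st=3):
    ys,v=prof.prof(img,z,y0,y1,xs);print(nm,[(float(y),int(m)) for y,m in zip(ys[::st],np.median(v,0)[::st])])
dump('bar .195',.195,-80,-10,np.arange(0,120,3))
dump('insert',.15,40,100,np.arange(-96,-80,2))
dump('tableL',.15,185,215,np.arange(-100,0,3))
dump('tableR',.15,-215,-180,np.arange(0,100,3))
# saved side image before the move
img=cv2.imread('pics/c1s.png')
dump('c1 bar .195',.195,-10,60,np.arange(0,120,3))
c=cv2.resize(S['color'][160:260,170:300],None,fx=6,fy=6,interpolation=cv2.INTER_CUBIC);cv2.imwrite('pics/k2sz.png',c)
E
```

```text
====Traceback (most recent call last):
  File "<stdin>", line 9, in <module>
  File "<stdin>", line 8, in dump
AttributeError: 'function' object has no attribute 'prof'
```

```bash
python3 - <<'E' | sed -n '/====/,$p'
import prof as PM
from h import *
print('====')
S=snap('side','k2s.png')
PM.p=S
img=S['color']
def dump(nm,z,y0,y1,xs,st=3):
    ys,v=PM.prof(img,z,y0,y1,xs);print(nm,[(float(y),int(m)) for y,m in zip(ys[::st],np.median(v,0)[::st])])
dump('bar .195',.195,-80,-10,np.arange(0,120,3))
dump('insert',.15,40,100,np.arange(-96,-80,2))
dump('tableL',.15,185,215,np.arange(-100,0,3))
dump('tableR',.15,-215,-180,np.arange(0,100,3))
img=cv2.imread('pics/c1s.png')
dump('c1 bar .195',.195,-10,60,np.arange(0,120,3))
c=cv2.resize(S['color'][160:260,170:300],None,fx=6,fy=6,interpolation=cv2.INTER_CUBIC);cv2.imwrite('pics/k2sz.png',c)
E
```

```text
====
bar .195 [(-80.0, 136), (-78.5, 135), (-77.0, 141), (-75.5, 157), (-74.0, 170), (-72.5, 174), (-71.0, 168), (-69.5, 155), (-68.0, 141), (-66.5, 133), (-65.0, 146), (-63.5, 176), (-62.0, 207), (-60.5, 214), (-59.0, 220), (-57.5, 219), (-56.0, 208), (-54.5, 188), (-53.0, 158), (-51.5, 125), (-50.0, 100), (-48.5, 90), (-47.0, 96), (-45.5, 116), (-44.0, 146), (-42.5, 180), (-41.0, 204), (-39.5, 220), (-38.0, 226), (-36.5, 227), (-35.0, 217), (-33.5, 197), (-32.0, 165), (-30.5, 129), (-29.0, 96), (-27.5, 71), (-26.0, 58), (-24.5, 61), (-23.0, 65), (-21.5, 69), (-20.0, 71), (-18.5, 72), (-17.0, 72), (-15.5, 72), (-14.0, 72), (-12.5, 72), (-11.0, 72)]
insert [(40.0, 215), (41.5, 215), (43.0, 214), (44.5, 214), (46.0, 216), (47.5, 217), (49.0, 219), (50.5, 219), (52.0, 214), (53.5, 200), (55.0, 173), (56.5, 144), (58.0, 97), (59.5, 53), (61.0, 27), (62.5, 14), (64.0, 10), (65.5, 13), (67.0, 15), (68.5, 15), (70.0, 18), (71.5, 18), (73.0, 23), (74.5, 24), (76.0, 19), (77.5, 13), (79.0, 11), (80.5, 9), (82.0, 11), (83.5, 12), (85.0, 18), (86.5, 33), (88.0, 51), (89.5, 81), (91.0, 127), (9
[... 601 characters left out ...]
5), (-188.0, 15), (-186.5, 16), (-185.0, 18), (-183.5, 39), (-182.0, 79), (-180.5, 137)]
c1 bar .195 [(-10.0, 157), (-8.5, 142), (-7.0, 134), (-5.5, 138), (-4.0, 139), (-2.5, 138), (-1.0, 140), (0.5, 143), (2.0, 153), (3.5, 179), (5.0, 203), (6.5, 212), (8.0, 214), (9.5, 211), (11.0, 194), (12.5, 168), (14.0, 135), (15.5, 100), (17.0, 76), (18.5, 71), (20.0, 89), (21.5, 119), (23.0, 154), (24.5, 184), (26.0, 206), (27.5, 219), (29.0, 220), (30.5, 216), (32.0, 199), (33.5, 167), (35.0, 131), (36.5, 97), (38.0, 82), (39.5, 91), (41.0, 119), (42.5, 153), (44.0, 176), (45.5, 185), (47.0, 183), (48.5, 173), (50.0, 164), (51.5, 159), (53.0, 158), (54.5, 160), (56.0, 162), (57.5, 163), (59.0, 164)]
```

View pics/k2sz.png

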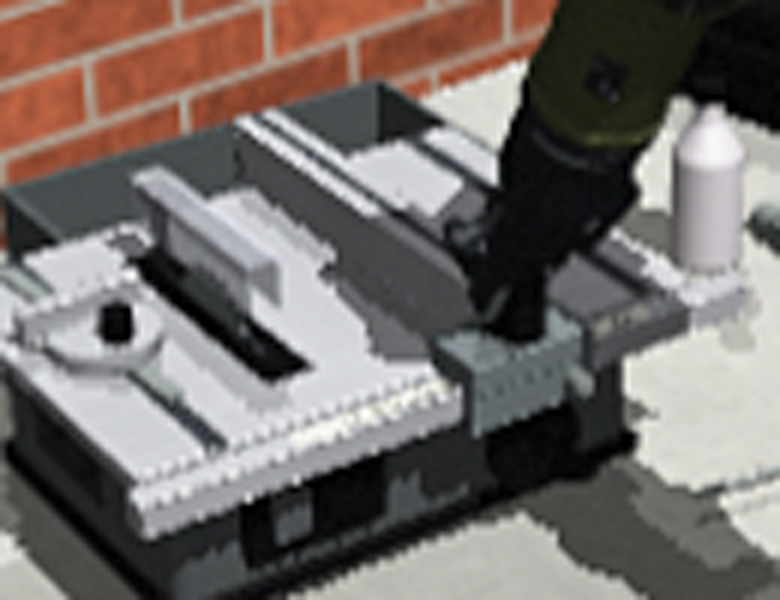

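```bash
python3 - <<'E' | tail -4
import prof
from h import *
from ik import saw
T=snap('top');S=snap('side')
for y in(.070,.0725):print(y,proj(T,[saw(0,y,.15)]),proj(S,[saw(0,y,.15)]))
for n,p in(('top',T),('side',S)):
    print(n,[(np.round(d['point'],1),round(d['confidence'],2)) for d in finder.spot_point('blade_face',p)])
E
```

```text
0.07 [[187.56304294 154.07641062]] [[205.74769256 211.37041437]]
0.0725 [[186.75274625 154.00370744]] [[205.17031395 211.56635698]]
top [(array([162. , 149.3]), 0.74), (array([191.6, 153.7]), 0.69)]
side [(array([203.9, 214.2]), 0.81)]
```

apply_moves --deltas '[{"x": 0,"y": 0.2,"z": 0,"yaw": 0,"claw": 0.2},{"x": 0,"y": 0.37,"z": 0,"yaw": 0,"claw": 0.2},{"x": 0,"y": 0.37,"z": 0,"yaw": 0,"claw": 0.2},{"x": 0,"y": 0.37,"z": 0,"yaw": 0,"claw": 0.2}]'

```text
clock: 24.85
ee_pos: [0.4783, 0.0484, 0.1853]
orientation: [0.045, 0.968, -0.015, 0.245]
contact_force: [-6.4, -1.0, 7.5]
finger_gap: 0.279
```

```bash
python3 t7.py k3; python3 - <<'E' | sed -n '/====/,$p'
import prof as PM
from h import *
print('====')
def half(ys,m,i0,i1):pass
for cam in('top','side'):
    S=snap(cam,'k3%s.png'%cam);PM.p=S;img=S['color']
    PM.show(img,cam+' bar',.195,-85,-10,np.arange(40,135,3))
    PM.show(img,cam+' insert',.15,45,105,np.arange(-96,-80,2))
E
```

```text
24.85 p [0.4783 0.0484 0.1853] f [-6.4 -1.   7.5] gap 0.279 q [-0.03  0.17 -0.31  2.36  1.03  0.29  0.21]
[[-0.876, 0.095, 0.473], [0.081, 0.995, -0.051], [-0.476, -0.006, -0.879]]
grasp pt saw [-156.5  -42.9  202. ]
saw -y in tool [ 0.00292306 -0.99997918  0.00575262]
====
top bar [(-65.5, -24.8), (-60.0, 23.6), (-47.5, -20.9), (-40.0, 17.5), (-28.5, -6.7), (-24.5, 1.7), (-17.0, 3.6)]
top insert [(58.5, -24.3), (64.0, 2.5), (90.5, 22.4)]
side bar [(-70.5, -1.5), (-61.5, 19.7), (-49.5, -21.0), (-41.0, 20.6), (-28.0, -23.6), (-20.0, 3.0)]
side insert [(58.0, -30.0), (65.5, 1.6), (72.0, 2.4), (76.0, -3.1), (79.5, -1.8), (90.0, 26.0), (98.0, -1.9)]
```

apply_moves --deltas '[{"x": 0,"y": 0,"z": 0,"yaw": 0,"claw": 0.5},{"x": 0,"y": 0,"z": 0,"yaw": 0,"claw": 1},{"x": 0,"y": 0,"z": 0,"yaw": 0,"claw": 1},{"x": -1,"y": 0,"z": -2,"yaw": 0,"claw": 1},{"x": -3,"y": 0,"z": -6,"yaw": 0,"claw": 1},{"x": -5,"y": 0,"z": -11,"yaw": 0,"claw": 1},{"x": -5,"y": -5,"z": -15,"yaw": 0,"claw": 1},{"x": -5,"y": -10,"z": -18,"yaw": 0,"claw": 1},{"x": -5,"y": -15,"z": -20,"yaw": 0,"claw": 1},{"x": -5,"y": -20,"z": -20,"yaw": 0,"claw": 1}]'

```text
clock: 26.3
ee_pos: [0.4085, -0.1461, 0.3886]
orientation: [0.045, 0.968, -0.015, 0.248]
contact_force: [2.3, -0.2, 0.3]
finger_gap: 1.0
```

```bash
python3 st.py; python3 - <<'E' | sed -n '/====/,$p'
import prof as PM
from h import *
print('====')
for cam in('top','side'):
    S=snap(cam,'z%s.png'%cam);PM.p=S;img=S['color']
    PM.show(img,cam+' bar',.195,-85,-10,np.arange(40,135,3))
    PM.show(img,cam+' insert',.15,45,105,np.arange(-96,-80,2))
    PM.show(img,cam+' R',.15,-212,-188,np.arange(60,120,2))
    PM.show(img,cam+' L',.15,190,212,np.arange(-120,-80,2))
E
```

```text
26.3 [ 0.351 -0.171  0.041  2.033 -0.18   0.804  1.966] [ 0.4085 -0.1461  0.3886]
[[-0.873  0.094  0.478]
 [ 0.079  0.996 -0.051]
 [-0.48  -0.007 -0.877]] [ 2.3 -0.2  0.3] 0.9998424247299487
====
top bar [(-65.5, -24.0), (-60.0, 22.7), (-47.5, -20.4), (-40.0, 17.3), (-28.5, -6.6), (-24.5, 1.7), (-16.5, 3.6)]
top insert [(58.5, -22.8), (63.5, 1.5), (86.0, -1.8), (90.5, 22.8)]
top R [(-208.5, 2.2), (-197.0, 22.1)]
top L [(201.5, -3.9)]
side bar [(-70.5, -1.7), (-61.5, 19.7), (-49.5, -21.3), (-41.0, 20.8), (-27.5, -23.9), (-20.0, 2.9)]
side insert [(57.5, -30.0), (72.0, 2.6), (76.0, -3.4), (90.0, 26.2), (98.5, -1.7)]
side R [(-203.5, -10.1), (-194.0, 9.8)]
side L [(196.0, 2.1), (204.5, -25.4)]
```

View pics/ztop.png

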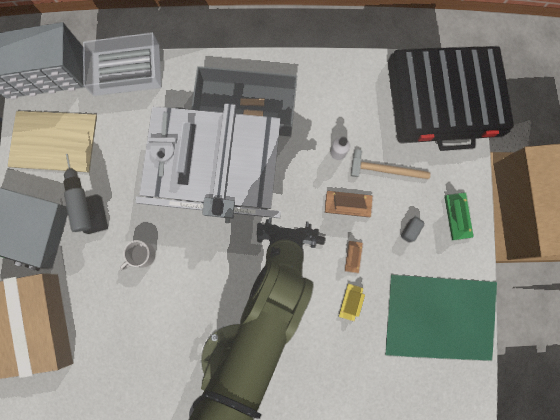

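View pics/zside.png

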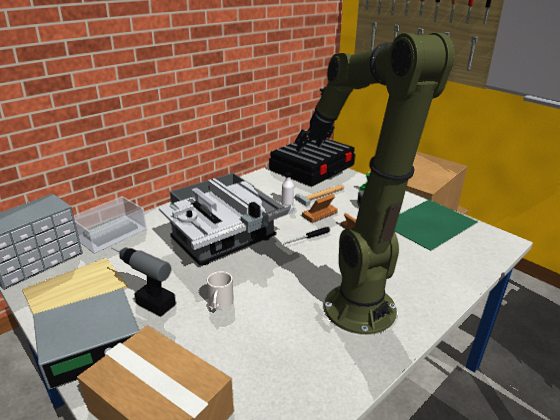

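```bash
python3 - <<'E'
import cv2,numpy as np
a=cv2.imread('pics/ztop.png');b=cv2.imread('pics/zside.png')
c=cv2.resize(a[60:140,185:305],(780,400),interpolation=cv2.INTER_CUBIC);d=cv2.resize(b[165:225,165:300],(780,200*780//780+146),interpolation=cv2.INTER_CUBIC)
v=np.vstack([c,d[:200]]);cv2.imwrite('pics/zz.png',np.clip(v.astype(float)*1.5,0,255).astype(np.uint8)[:600])
E
```

```text
(no output)
```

View pics/zz.png

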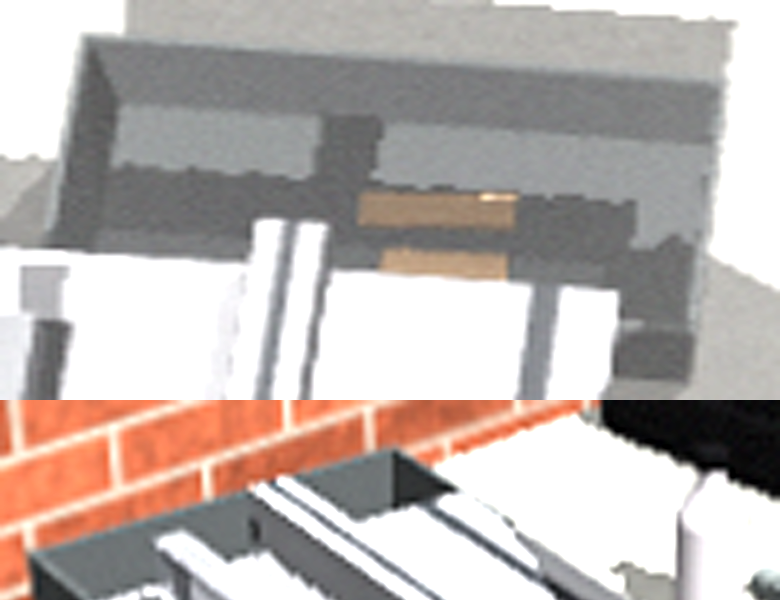

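```bash
python3 -c "
from station import job,monitor
print(monitor.read_state()['clock']);print(job.job_done())"
```

```text
26.45
the job is handed in; nothing more can be done
None
```

I swept the offcuts off the saw table with the push block, stood the block back on the bench, then slid the fence to about 100 mm. I let go of the fence and handed the job in at about 26 s.

- **Push block:** I took the larger brown block by its leaning handle. The moves have no tilt command, so I got the roughly 30° tool tilt by driving the arm against its reach limit. Joints 5 and 6 came to their range limits there. Joint 6 read 1.964 against the listed 1.96, which I took for rounding. The tool stayed within about 1.5° of the handle's line. I set the block back down about 1.5 cm from where it started.
- **Offcuts:** The last pictures show the table clear and two offcuts in the bin. The third was not seen. I think it lies hidden under the table's rear overhang, because the block's front edge was pushed about 15 mm past the rear edge.
- **Fence:** My readings of the final distance disagree by about 2 mm. The camera gave 100.4 mm measured from the table edges and 101–101.6 mm measured from the blade slot; the arm position gave about 99.3 mm. Letting go did not move the fence.
- **Everything else:** I saw nothing else moved in the last pictures, and the gripper is clear of everything.

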